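Load the swab steriliser and key in its cycle

ROBOT

A 7-joint arm with a two-finger parallel gripper is mounted at the origin on a cart in front of the work surface, level with it; the furniture and walls round the work are solid. World frame = base frame: x ahead of the robot, y to its left, z up, the work surface at z = 0. Lengths are in m, angles in rad, forces in N, time in s.
With the tool pointing down it reaches from about 0.35 to 0.9 m from the base axis. Payload 8.1 kg.
Tool frame: the origin (TCP) lies at the very end of the fingers, on their centre line; the grasp point (between the pads) lies 19 mm behind it (grip_point_offset is the distance from the TCP to the grasp point, in m); z points along the fingers, x is the direction in which the jaws open and shut, and the axes are right-handed (so a half turn about z gives the same grasp; the last joint's range is limited). The gripper opens to 92 mm and grips with 3 to 60 N. Pads are 19 mm wide; open, the fingers measure 130 mm over their backs; the gripper's body (75 mm by 190 mm) begins 47 mm behind the grasp point.
Start: joints at [-1.418, 0.434, 0.025, 1.573, -0.012, 1.134, -0.075], TCP at [0.158, 0.605, 0.227] pointing down, gripper open.
Joint ranges: [-2.62, 2.62], [-0.44, 2.09], [-1.27, 1.32], [0.08, 2.57], [-1.32, 4.46], [0.12, 2], [-2.74, 2.74]. Speed limits (rad/s): [2.22, 2.22, 3.01, 3.01, 3.14, 3.14, 3.14].

INTERFACE

Orientations are given as a rotation vector (axis times angle).
In Python, from cell import observe, get_image, camera_model, sign_off, grip_point_offset gives the robot as it stands.
- The arm moves only by the tool play_rows, never from a script. Its argument "rows" is a list of rows, each a list of 7 numbers: the shift along the tool's x, y, z as a fraction of full scale, then the turn, a rotation vector about the tool's x, y, z as a fraction of full scale, then the closure, from -1 (fully open) to 1 (shut). A call has 1 to 5 rows; each row shifts and turns the pose as measured when the row begins, along the tool's axes as they then stand; what a row does not reach is not made up. Full scale, the value 1, is 0.15 m for a shift and 0.5 rad for a turn. A row lasts 1/10 s, in which the tool goes at most 50 mm and 8.59 degrees, less where a joint would pass 70% of its speed; a pose out of reach is approached as far as the arm can. A call with a number of a shift or a turn outside -1 to 1 is refused whole. A call with a gripper value outside its range is refused whole. The fingers move at their own pace and stop on an object; "force" is the grip in N (left out, the last holds). Time passes only in rows, so rows that do not move let the fingers close. It gives the time, the measured TCP pose, the force and the opening at its end, in the units of the state.
- observe(): the state, without advancing time (a new reading comes with each control period).
- get_image(name): name is "scene" or "top" or "wrist"; returns the picture (384x512x3 uint8, blue, green, red); there is no depth.
- camera_model(name): a dict with "K" (3x3 intrinsics, pixels), "R" (3x3) and "t" (3): a world point X has camera coordinates R X + t. Camera axes: x right, y down, z forward; pixel columns grow to the right and rows downward; lengths in m; the calibration is good to about 2 mm. A picture is of the moment at which its call begins: read the wrist's pose just before it. camera_model takes no time and is no camera call; for the wrist camera it gives the pose at the moment of the call.
- sign_off(): hands the job in, once; it reports no verdict.
The state is a dict: "clock": time; "joints": joint angles; "dq": joint speeds; "joint_efforts": joint torques, N m; "position": TCP position; "ee_rot": TCP orientation; "force": force on the tool from outside, world axes, zero at the start; "ft_torque": the same for the moment, N m; "width": opening from 0.0 (shut) to 1.0 (fully open).
Only numpy, scipy, OpenCV 4.12 (cv2) and the standard library are available. Lean on these libraries where they do the work, as an engineer would, in place of code of your own. Each camera call takes 0.05 s, during which the arm holds its last target.

TASK

Put every swab tube lying on the worktop into the steriliser: slide its amber shutter open, pass each tube through the yellow-rimmed port without knocking against the rim, then slide the shutter fully home against its stop, without slamming it. Only after that start the cycle by pressing the keys one at a time, fully down and released, in this order: white, blue, yellow, blue again, green. Never press the red cancel key, and leave the beaker, white bottle, timer and tape roll where they are.

Things in the scene. Friction and masses are not known exactly. Their poses are not given: they have to be found in the camera images.
- cabinet: White bench-top sample steriliser, fixed: a hollow chamber (240 x 190 mm, roof 92 mm high, 10 mm walls, inner floor 14 mm above its underside) and, joined to the chamber's -y side, a keypad console (210 x 172 mm, flat top 70 mm high). Origin: on the worktop under the chamber; the chamber reaches x -115 to +125, y -95 to +95 mm, the console x -105 to +105, y -265 to -93 mm from it. z is up, x points to the back of the machine; the machine is turned up to 9 degrees about z
- port (a point): centre of the port in the chamber's roof, at the top of its rim (92 mm above the worktop), axes as the cabinet's. The clear opening is a rectangle 120 mm along cabinet x and 150 mm along cabinet y inside a fixed rim of yellow plastic, 10 mm deep
- port_rim: the fixed yellow rim round the port; its origin is the cabinet's origin
- shutter (a joint): amber see-through sliding shutter over the port: 0 m = fully shut against its stop, 0.122 m = fully open against its other stop (pushed to the back, cabinet +x), port then wholly clear. It slides with about 2 N of friction and stays where it is left; starts anywhere from shut to half open. Its plate top is 99 mm above the worktop
- handle (a point): middle of the top of the shutter's handle, a black upright bar 14 mm thick along cabinet x, 70 mm long along cabinet y, standing 30 mm above the shutter plate, its top 129 mm above the worktop; it moves with the shutter
- key_white (a joint): travel of the white spring key: 0 = up, 0.006 m = fully pressed (down). It needs about 1.4 N to start and 4.5 N to be fully down
- key_white_top (a point): centre of the top face of the white round key (30 mm across, about 88 mm above the worktop when up, in a black collar 46 mm across), pressed straight down. The five keys sit in two columns 65 mm apart and rows 66 mm apart on the console; which colour is where changes from start to start
- key_blue (a joint): travel of the blue spring key: 0 = up, 0.006 m = fully pressed (down). It needs about 1.4 N to start and 4.5 N to be fully down
- key_blue_top (a point): centre of the top face of the blue round key (30 mm across, about 88 mm above the worktop when up, in a black collar 46 mm across), pressed straight down. The five keys sit in two columns 65 mm apart and rows 66 mm apart on the console; which colour is where changes from start to start
- key_yellow (a joint): travel of the yellow spring key: 0 = up, 0.006 m = fully pressed (down). It needs about 1.4 N to start and 4.5 N to be fully down
- key_yellow_top (a point): centre of the top face of the yellow round key (30 mm across, about 88 mm above the worktop when up, in a black collar 46 mm across), pressed straight down. The five keys sit in two columns 65 mm apart and rows 66 mm apart on the console; which colour is where changes from start to start
- key_green (a joint): travel of the green spring key: 0 = up, 0.006 m = fully pressed (down). It needs about 1.4 N to start and 4.5 N to be fully down
- key_green_top (a point): centre of the top face of the green round key (30 mm across, about 88 mm above the worktop when up, in a black collar 46 mm across), pressed straight down. The five keys sit in two columns 65 mm apart and rows 66 mm apart on the console; which colour is where changes from start to start
- key_red (a joint): travel of the red spring key: 0 = up, 0.006 m = fully pressed (down). It needs about 1.4 N to start and 4.5 N to be fully down
- key_red_top (a point): centre of the top face of the red round key (30 mm across, about 88 mm above the worktop when up, in a black collar 46 mm across), pressed straight down. The five keys sit in two columns 65 mm apart and rows 66 mm apart on the console; which colour is where changes from start to start
- swab_1: capped clear swab tube, cap coloured red, lying on its side, about 95 mm long and 16 mm thick (cap 20 mm), 14 g; origin on the underside within 2 mm of the middle; the tube's long axis is level and points 98 degrees anticlockwise (seen from above) from the body's own x axis, either end; may be absent
- swab_2: capped clear swab tube, cap coloured red, lying on its side, about 95 mm long and 16 mm thick (cap 20 mm), 14 g; origin on the underside within 2 mm of the middle; the tube's long axis is level and points 86 degrees anticlockwise (seen from above) from the body's own x axis, either end; may be absent
- swab_3: capped clear swab tube, cap coloured orange, lying on its side, about 95 mm long and 16 mm thick (cap 20 mm), 14 g; origin on the underside within 2 mm of the middle; the tube's long axis is level and points 121 degrees anticlockwise (seen from above) from the body's own x axis, either end; may be absent
- swab_4: capped clear swab tube, cap coloured red, lying on its side, about 95 mm long and 16 mm thick (cap 20 mm), 14 g; origin on the underside within 2 mm of the middle; the tube's long axis is level and points 164 degrees anticlockwise (seen from above) from the body's own x axis, either end; may be absent
- swab_5: capped clear swab tube, cap coloured red, lying on its side, about 95 mm long and 16 mm thick (cap 20 mm), 14 g; origin on the underside within 2 mm of the middle; the tube's long axis is level and points 98 degrees anticlockwise (seen from above) from the body's own x axis, either end; may be absent
- beaker: bystander: clear plastic beaker, 64 mm across, 76 mm high, origin at the centre of its underside
- white_bottle: bystander: white plastic bottle, 60 mm across, 125 mm high, origin at the centre of its underside
- timer: bystander: white bench timer, 75 x 75 x 17 mm, lying flat, origin under its centre
- tape: bystander: roll of yellow tape, 69 mm across, 19 mm high, lying flat, origin under its centre

How it is judged:
On the way, in this order (a step that is already met when the one before it is completed fails the run):
1. every swab tube present lies in the chamber (x of swab_1 in the frame of cabinet between -0.115 and 0.125 m and y of swab_1 in the frame of cabinet between -0.095 and 0.095 m and z of each of swab_1, swab_2, swab_3, swab_4, swab_5 in the frame of cabinet below 0.075 m and x of swab_2 in the frame of cabinet between -0.115 and 0.125 m and y of swab_2 in the frame of cabinet between -0.095 and 0.095 m and x of swab_3 in the frame of cabinet between -0.115 and 0.125 m and y of swab_3 in the frame of cabinet between -0.095 and 0.095 m and x of swab_4 in the frame of cabinet between -0.115 and 0.125 m and y of swab_4 in the frame of cabinet between -0.095 and 0.095 m and x of swab_5 in the frame of cabinet between -0.115 and 0.125 m and y of swab_5 in the frame of cabinet between -0.095 and 0.095 m and linear speed of each of swab_1, swab_2, swab_3, swab_4, swab_5 below 0.03 m/s), for 0.2 s.
2. the shutter is shut against its stop (value of joint shutter below 0.004 m and x of swab_1 in the frame of cabinet between -0.115 and 0.125 m and y of swab_1 in the frame of cabinet between -0.095 and 0.095 m and z of each of swab_1, swab_2, swab_3, swab_4, swab_5 in the frame of cabinet below 0.075 m and x of swab_2 in the frame of cabinet between -0.115 and 0.125 m and y of swab_2 in the frame of cabinet between -0.095 and 0.095 m and x of swab_3 in the frame of cabinet between -0.115 and 0.125 m and y of swab_3 in the frame of cabinet between -0.095 and 0.095 m and x of swab_4 in the frame of cabinet between -0.115 and 0.125 m and y of swab_4 in the frame of cabinet between -0.095 and 0.095 m and x of swab_5 in the frame of cabinet between -0.115 and 0.125 m and y of swab_5 in the frame of cabinet between -0.095 and 0.095 m), for 0.2 s.
3. the white key is pressed, shutter shut and the other keys up (value of joint key_white above 0.0045 m and value of joint shutter below 0.004 m and value of joint each of key_blue, key_yellow, key_green, key_red below 0.0015 m), for 0.05 s.
4. the blue key is pressed, shutter shut and the other keys up (value of joint key_blue above 0.0045 m and value of joint shutter below 0.004 m and value of joint each of key_white, key_yellow, key_green, key_red below 0.0015 m), for 0.05 s.
5. the yellow key is pressed, shutter shut and the other keys up (value of joint key_yellow above 0.0045 m and value of joint shutter below 0.004 m and value of joint each of key_white, key_blue, key_green, key_red below 0.0015 m), for 0.05 s.
6. the blue key is pressed again, shutter shut and the other keys up (all of step 4), for 0.05 s.
7. the green key is pressed, shutter shut and the other keys up (value of joint key_green above 0.0045 m and value of joint shutter below 0.004 m and value of joint each of key_white, key_blue, key_yellow, key_red below 0.0015 m), for 0.05 s.
At the end, for the whole second after the job is handed in: every tube present lies at rest inside the chamber (origin within its walls and less than 75 mm above the worktop), the shutter is within 4 mm of fully shut, and all five keys are up (within 1.5 mm) (all of step 2 and linear speed of each of swab_1, swab_2, swab_3, swab_4, swab_5 below 0.03 m/s and value of joint each of key_white, key_blue, key_yellow, key_green, key_red below 0.0015 m); the robot touches nothing.
It fails at once if the rim of the port is knocked (more than 5 N) (contact force between port_rim and anything else above 5 N).
It fails at once if a key is pressed by more than 3 mm while the shutter is more than 10 mm open (value of joint any of key_white, key_blue, key_yellow, key_green, key_red above 0.003 m and value of joint shutter above 0.01 m).
It fails at once if the red key, or two keys at once, are down by more than 3 mm (value of joint key_red above 0.003 m or value of joint each of key_white, key_blue above 0.003 m or value of joint each of key_white, key_yellow above 0.003 m or value of joint each of key_white, key_green above 0.003 m or value of joint each of key_white, key_red above 0.003 m or value of joint each of key_blue, key_yellow above 0.003 m or value of joint each of key_blue, key_green above 0.003 m or value of joint each of key_blue, key_red above 0.003 m or value of joint each of key_yellow, key_green above 0.003 m or value of joint each of key_yellow, key_red above 0.003 m or value of joint each of key_green, key_red above 0.003 m).
It fails at once if the shutter is slammed shut (faster than 0.4 m/s) (velocity of joint shutter below -0.4 m/s).
It fails at once if a bystander is shifted by more than 30 mm or tipped over (distance of any of beaker, white_bottle, timer, tape from where it was at the start of the episode above 0.03 m or angle between any of beaker, white_bottle, timer, tape's own z axis and vertical above 0.4 rad).
Of swab_1, swab_2, swab_3, swab_4, swab_5 only 3 to 5 are there at a start; the rules pass over those that are not, and their reading is None.
At some moment in a run one of swab_1, swab_2, swab_3, swab_4, swab_5 may be knocked a few centimetres aside while the robot is not near it.
It also fails if it takes over 210 s, if anything falls off the work surface, if the arm or the gripper's body presses on something with over 40 N, if the wrist force passes 120 N, or if a joint passes its speed limit or range.

## Working session

There is one attempt and no reset: what is moved stays moved. The work goes in short steps, Python scripts to look and compute and a tool call to move; the robot and the scene stay as the last step left them, time stands still between calls to the robot, and variables do not carry over. Pictures are saved under pics/ and viewed, and the job is handed in when it is done.

Besides the shell and the picture viewer there is one more tool, called after ">>>" in YAML: its name, and indented under it one key for each argument. play_rows: Moves the arm, as the interface text tells. Its arguments: {"type":"object","properties":{"rows":{"type":"array","items":{"type":"array","items":{"type":"number"}}},"force":{"type":"number"}},"required":["rows"]}

```bash
ls; mkdir -p pics
cat > h.py <<'E'
import numpy as np,cv2
from cell import *
from scipy.spatial.transform import Rotation as Rn
def snap(n,f):
    m=camera_model(n); im=get_image(n); cv2.imwrite('pics/'+f+'.png',im); np.savez('pics/'+f+'.npz',K=m['K'],R=m['R'],t=m['t']); return im,m
def load(f):
    d=np.load('pics/'+f+'.npz'); return {k:d[k] for k in 'KRt'}
def px2w(m,u,v,z):
    K,R,t=[np.array(m[k]) for k in 'KRt']
    d=R.T@np.linalg.inv(K)@np.array([u,v,1.]); c=-R.T@t
    return c+d*(z-c[2])/d[2]
def w2px(m,X):
    p=np.array(m['K'])@(np.array(m['R'])@np.array(X)+np.array(m['t'])); return p[:2]/p[2]
E
python3 - <<'E'
from h import *
np.set_printoptions(precision=3,suppress=True)
s=observe();print(s,grip_point_offset)
for n in ['scene','top','wrist']:
    im,m=snap(n,n+'0'); print(n,im.shape,m)
E
```

```text
pics
{'clock': 0.0, 'joints': array([-1.418,  0.435,  0.025,  1.574, -0.012,  1.134, -0.075]), 'dq': array([ 0.   ,  0.   , -0.   ,  0.001, -0.   , -0.001, -0.001]), 'joint_efforts': array([ -0.   , -66.785,   0.985, -31.446,  -0.061,   0.043,   0.   ]), 'position': array([0.158, 0.604, 0.226]), 'ee_rot': array([ 2.486,  1.919, -0.002]), 'force': array([-0.49 , -0.472,  0.411]), 'ft_torque': array([ 0.023, -0.088, -0.032]), 'width': 1.0020411463119832} 0.0188
scene (384, 512, 3) {'K': array([[465.395,   0.   , 258.666],
       [  0.   , 465.395, 187.891],
       [  0.   ,   0.   ,   1.   ]]), 'R': array([[-0.791, -0.612,  0.003],
       [-0.364,  0.467, -0.806],
       [ 0.492, -0.638, -0.592]]), 't': array([0.387, 0.289, 1.368])}
top (384, 512, 3) {'K': array([[402.749,   0.   , 250.359],
       [  0.   , 402.749, 192.069],
       [  0.   ,   0.   ,   1.   ]]), 'R': array([[-0.012, -1.   , -0.006],
       [-0.985,  0.013, -0.173],
       [ 0.173,  0.004, -0.985]]), 't': array([-0.016,  0.517,  1.179])}
wrist (384, 512, 3) {'K': array([[279.309,   0.   , 257.964],
       [  0.   , 279.309, 189.261],
       [  0.   ,   0.   ,   1.   ]]), 'R': array([[ 0.253,  0.967, -0.002],
       [ 0.93 , -0.243,  0.277],
       [ 0.268, -0.072, -0.961]]), 't': array([-0.624, -0.035,  0.39 ])}
```

View pics/scene0.png

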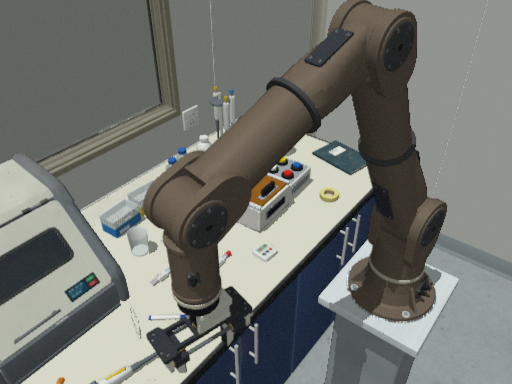

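View pics/top0.png

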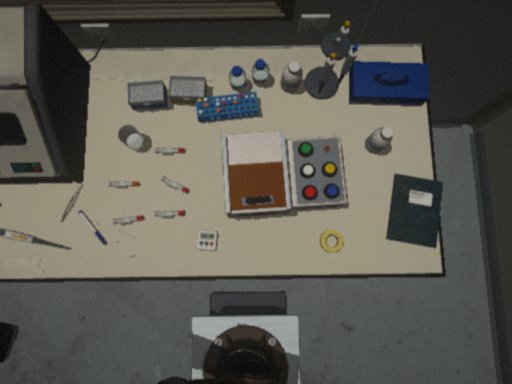

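View pics/wrist0.png

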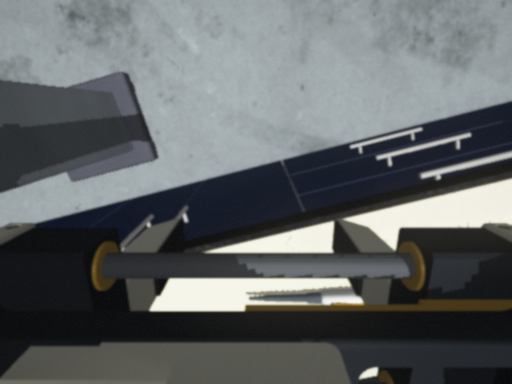

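Run:
```python
from h import *
im=cv2.imread('pics/top0.png')
cv2.imwrite('pics/c1.png',cv2.resize(im[120:260,95:235],None,fx=4.2,fy=4.2,interpolation=cv2.INTER_CUBIC))
cv2.imwrite('pics/c2.png',cv2.resize(im[115:225,210:360],None,fx=5,fy=5,interpolation=cv2.INTER_CUBIC))
m=load('top0')
for p in [(170,150),(124,184),(175,185),(128,219),(170,213)]: print(px2w(m,*p,0.008))
```

```text
[0.66328046 0.23271445 0.008     ]
[0.55448388 0.37521668 0.008     ]
[0.54918255 0.21439572 0.008     ]
[0.44367027 0.35809935 0.008     ]
[0.46075334 0.22813352 0.008     ]
```

View pics/c1.png

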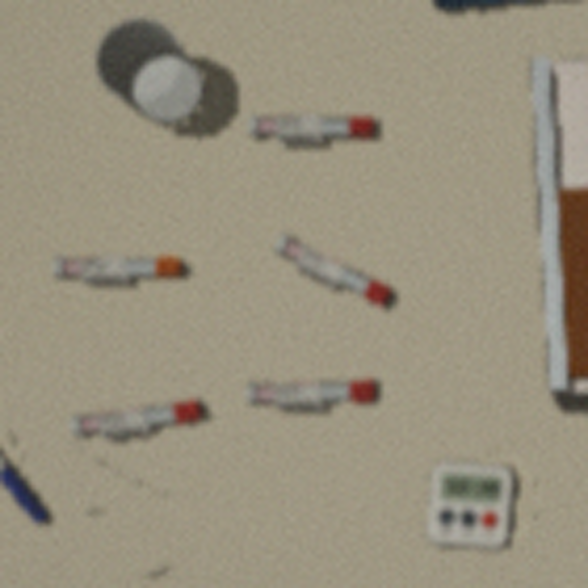

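View pics/c2.png

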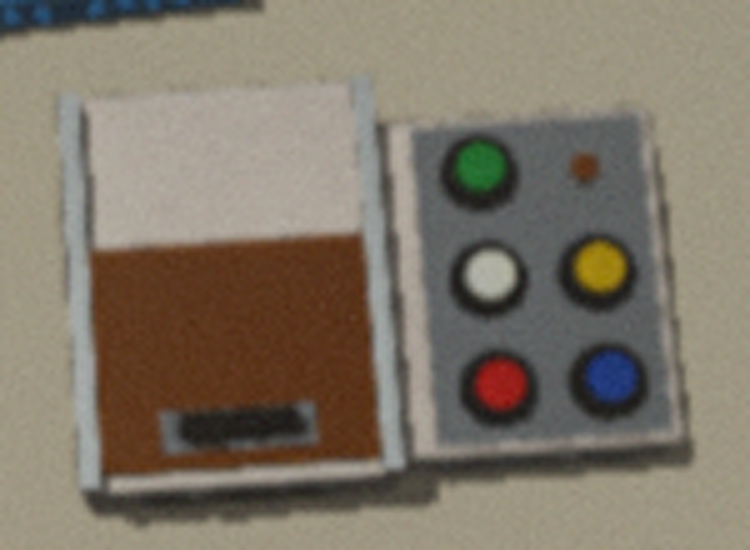

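Run:
```python
from h import *
np.set_printoptions(precision=4,suppress=True)
m=load('top0')
c2=lambda u,v:(u/5+210-.4,v/5+115-.4); c1=lambda u,v:(u/4.2+95-.4,v/4.2+120-.4)
keys=dict(green=(481,166),white=(490,272),yellow=(600,268),red=(500,384),blue=(611,376))
for k,p in keys.items(): print(k,px2w(m,*c2(*p),.088)[:2])
K={k:px2w(m,*c2(*p),.088)[:2] for k,p in keys.items()}
# fit: layout col a (left +y) ; offsets (x,y) in cab frame relative
off=dict(green=(66,0),white=(0,0),red=(-66,0),yellow=(0,-65),blue=(-66,-65))
P=np.array([off[k] for k in keys])/1e3;Q=np.array([K[k] for k in keys])
pc,qc=P.mean(0),Q.mean(0);H=(P-pc).T@(Q-qc);th=np.arctan2(H[0,1]-H[1,0],H[0,0]+H[1,1]);R=np.array([[np.cos(th),-np.sin(th)],[np.sin(th),np.cos(th)]])
print('yaw',np.degrees(th),'white',qc-R@pc);print(((P-pc)@R.T+qc-Q)*1e3)
print('handle top',px2w(m,*c2(243,425),.129), 'ends',px2w(m,*c2(178,430),.129),px2w(m,*c2(306,420),.129))
print('roof/rail corners', [px2w(m,*c2(*p),.10)[:2] for p in [(60,95),(372,78),(88,490),(404,468)]])
print('console corners', [px2w(m,*c2(*p),.07)[:2] for p in [(645,112),(685,438),(415,458),(382,127)]])
T=[((253,127),(380,127)),((55,267),(188,267)),((282,240),(393,298)),((76,428),(207,409)),((251,392),(379,390))]
for a,b in T:
    A=px2w(m,*c1(*a),.008)[:2];B=px2w(m,*c1(*b),.01)[:2];d=B-A;print('tube c',(A+B)/2,'len',np.hypot(*d),'ang',np.degrees(np.arctan2(d[1],d[0])))
print('beaker top',px2w(m,*c1(168,88),.076),'or base',px2w(m,*c1(140,62),.0),px2w(m,*c1(200,95),.0))
print('timer',px2w(m,*c1(472,505),.017),'tape',px2w(m,332,241,.019))
```

```text
green [ 0.6415 -0.1897]
white [ 0.5766 -0.1927]
yellow [ 0.5782 -0.2578]
red [ 0.5093 -0.1961]
blue [ 0.5132 -0.2613]
yaw 2.7445881765995304 white [ 0.5757 -0.1929]
[[ 0.072  -0.05  ]
 [-0.9033 -0.2051]
 [ 0.6462 -0.0414]
 [ 0.4955  0.0364]
 [-0.3103  0.2601]]
handle top [ 0.4805 -0.0446  0.129 ] ends [ 0.4781 -0.008   0.129 ] [ 0.4829 -0.0802  0.129 ]
roof/rail corners [array([0.6852, 0.0608]), array([ 0.6932, -0.1251]), array([0.4483, 0.0446]), array([ 0.4588, -0.1373])]
console corners [array([ 0.6794, -0.2932]), array([ 0.4786, -0.3069]), array([ 0.4687, -0.1469]), array([ 0.6721, -0.1329])]
tube c [0.6635 0.2327] len 0.09705969543510777 ang -91.11427984422454
tube c [0.557  0.3765] len 0.10051355619911502 ang -90.97373545936232
tube c [0.5534 0.2146] len 0.09607446400305664 ang -118.43468218828701
tube c [0.4428 0.3569] len 0.0976711474839213 ang -82.56470340467112
tube c [0.4616 0.2292] len 0.09511652197209738 ang -89.97433251468534
beaker top [0.6748 0.3267 0.076 ] or base [0.7198 0.372  0.    ] [0.6928 0.3247 0.    ]
timer [0.3759 0.1116 0.017 ] tape [ 0.3676 -0.2684  0.019 ]
```

```bash
cat > g.py <<'E'
import sys
from h import *
def tgt(yaw): return Rn.from_rotvec([0,0,np.radians(yaw)])*Rn.from_rotvec([np.pi,0,0])
def plan(xyz,yaw,n=5,vmax=.05,nd=2,g=None):
    s=observe();p=np.array(s['position']);R=Rn.from_rotvec(s['ee_rot']);T=tgt(yaw);xyz=np.array(xyz)
    out=[]
    for i in range(n):
        d=xyz-p;L=np.linalg.norm(d);d=d*min(1,vmax/max(L,1e-9))
        w=(R.inv()*T).as_rotvec();a=np.linalg.norm(w);w=w*min(1,.149/max(a,1e-9))
        r=np.round(np.r_[R.inv().apply(d)/.15,w/.5],nd)
        out.append([float(x) for x in r]);p=p+R.apply(r[:3]*.15);R=R*Rn.from_rotvec(r[3:]*.5)
        if L<1e-3 and a<.01:break
    xd=R.as_matrix()[:,0]
    print('t',round(s['clock'],2),'pos',np.round(s['position'],4),'F',np.round(s['force'],2),'w',round(s['width'],3))
    for r in out: print(r)
    print('end',np.round(p,4),'yaw',round(np.degrees(np.arctan2(xd[1],xd[0])),2),'left mm',np.round((xyz-p)*1e3,1))
if __name__=='__main__':
    a=[float(x) for x in sys.argv[1:]]
    plan(a[:3],a[3],int(a[4]) if len(a)>4 else 5,a[5] if len(a)>5 else .05,3 if len(a)>6 else 2)
E
python3 g.py .478 -.0446 .2 2.7
```

```text
t 0.15 pos [0.1581 0.6043 0.2262] F [ 0.36 -0.01  0.37] w 0.998
[-0.25, 0.22, 0.01, 0.0, 0.0, 0.3]
[-0.22, 0.25, 0.01, 0.0, 0.0, 0.3]
[-0.18, 0.28, 0.01, 0.0, 0.0, 0.3]
[-0.13, 0.31, 0.01, 0.0, 0.0, 0.3]
[-0.08, 0.32, 0.01, 0.0, 0.0, 0.3]
end [0.2685 0.3803 0.2189] yaw 32.37 left mm [ 209.5 -424.9  -18.9]
```

>>> play_rows:
  rows:
    - [-0.25,0.22,0.01,0,0,0.3,-1]
    - [-0.22,0.25,0.01,0,0,0.3,-1]
    - [-0.18,0.28,0.01,0,0,0.3,-1]
    - [-0.13,0.31,0.01,0,0,0.3,-1]
    - [-0.08,0.32,0.01,0,0,0.3,-1]
  force: 10

```text
clock: 0.65
position: [0.264, 0.382, 0.2158]
ee_rot: [-3.016, -0.876, 0.005]
force: [1.8, 1.0, 0.4]
width: 1.002
```

```bash
python3 g.py .478 -.0446 .2 2.7
```

```text
t 0.65 pos [0.264  0.382  0.2158] F [1.79 1.   0.41] w 1.002
[-0.03, 0.33, 0.01, -0.0, 0.0, 0.3]
[0.02, 0.33, 0.01, -0.0, 0.0, 0.3]
[0.07, 0.33, 0.01, -0.0, 0.0, 0.3]
[0.11, 0.31, 0.01, -0.0, 0.01, 0.14]
[0.13, 0.3, 0.01, -0.0, -0.0, -0.0]
end [0.3758 0.1604 0.208 ] yaw 2.61 left mm [ 102.2 -205.    -8. ]
```

>>> play_rows:
  rows:
    - [-0.03,0.33,0.01,0,0,0.3,-1]
    - [0.02,0.33,0.01,0,0,0.3,-1]
    - [0.07,0.33,0.01,0,0,0.3,-1]
    - [0.11,0.31,0.01,0,0,0.14,-1]
    - [0.13,0.3,0.01,0,0,0,-1]

```text
clock: 1.15
position: [0.374, 0.1579, 0.208]
ee_rot: [-3.139, -0.059, 0.005]
force: [0.8, -0.1, 0.1]
width: 1.002
```

```bash
python3 g.py .478 -.0446 .2 2.7
python3 - <<'E'
from h import *
snap('wrist','w1')
E
```

```text
t 1.15 pos [0.374  0.1579 0.208 ] F [ 0.8  -0.06  0.12] w 1.002
[0.14, 0.3, 0.01, -0.0, 0.01, -0.02]
[0.14, 0.3, 0.01, -0.0, -0.0, 0.0]
[0.14, 0.3, 0.01, -0.0, -0.0, 0.0]
[0.13, 0.3, 0.01, -0.0, -0.0, 0.0]
[0.08, 0.18, 0.01, -0.0, -0.0, 0.0]
end [ 0.4778 -0.0446  0.2001] yaw 2.71 left mm [ 0.2 -0.  -0.1]
```

View pics/w1.png

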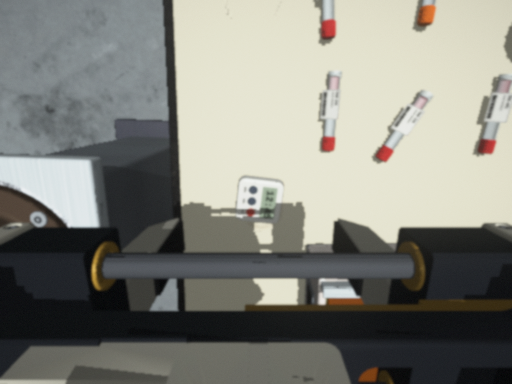

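>>> play_rows:
  rows:
    - [0.14,0.3,0.01,0,0.01,-0.02,-0.2]
    - [0.14,0.3,0.01,0,0,0,-0.2]
    - [0.14,0.3,0.01,0,0,0,-0.2]
    - [0.13,0.3,0.01,0,0,0,-0.2]
    - [0.08,0.18,0.01,0,0,0,-0.2]

```text
clock: 1.7
position: [0.4774, -0.0494, 0.2012]
ee_rot: [-3.139, -0.072, -0.009]
force: [0.5, 1.1, 0.8]
width: 0.629
```

Run:
```python
from h import *
np.set_printoptions(precision=4,suppress=True)
print(observe()['position'],observe()['width'])
snap('wrist','w2');snap('top','t2')
s=cv2.imread('pics/t2.png');cv2.imwrite('pics/t2c.png',cv2.resize(s[115:265,95:255],None,fx=4,fy=4,interpolation=cv2.INTER_CUBIC))
```

```text
[ 0.4774 -0.0494  0.2012] 0.628587477981071
```

View pics/w2.png

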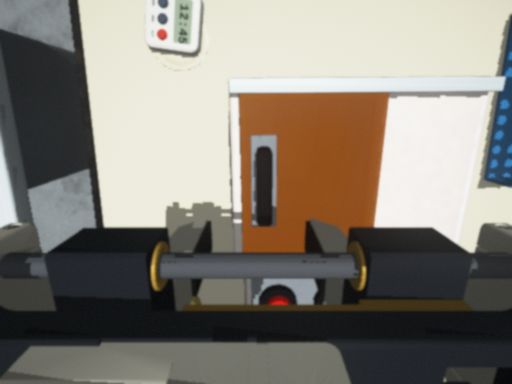

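View pics/t2c.png

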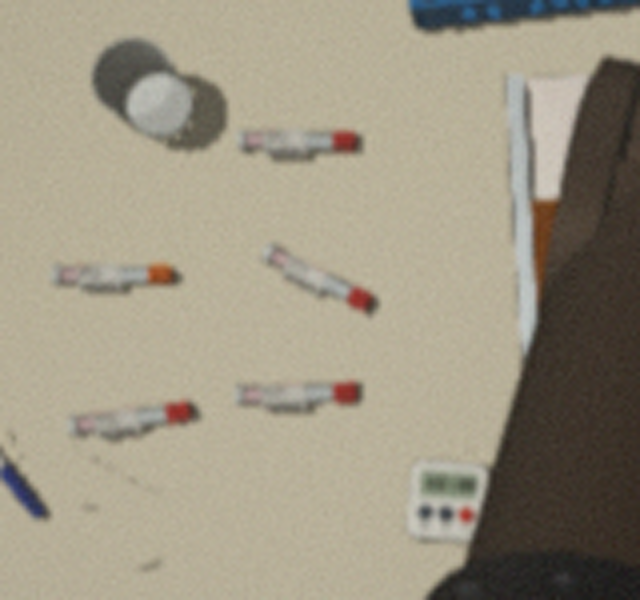

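Run:
```python
from h import *
np.set_printoptions(precision=4,suppress=True)
m=load('w2')
for p in [(257,149),(271,149),(257,224),(272,224),(264,187)]: print(p,px2w(m,*p,.129))
print('tcp',w2px(m,observe()['position']))
for p in [(387,95),(376,250)]: print(p,px2w(m,*p,.099))
for p in [(232,80),(502,77),(502,90),(232,92)]: print(p,px2w(m,*p,.105))
```

```text
(257, 149) [ 0.4752 -0.0063  0.129 ]
(271, 149) [ 0.4867 -0.0057  0.129 ]
(257, 224) [ 0.4782 -0.0727  0.129 ]
(272, 224) [ 0.4915 -0.0721  0.129 ]
(264, 187) [ 0.4827 -0.0384  0.129 ]
tcp [258.0349 236.6935]
(387, 95) [0.5882 0.0426 0.099 ]
(376, 250) [ 0.6032 -0.1091  0.099 ]
(232, 80) [0.4516 0.048  0.105 ]
(502, 77) [0.6812 0.0612 0.105 ]
(502, 90) [0.6842 0.0508 0.105 ]
(232, 92) [0.4518 0.0384 0.105 ]
```

```bash
python3 g.py .483 -.041 .109 3.2 5 .03
```

```text
t 1.8 pos [ 0.4776 -0.0504  0.2012] F [0.8  0.86 0.28] w 0.602
[0.01, -0.02, 0.2, -0.0, -0.01, -0.03]
[0.01, -0.02, 0.2, -0.0, -0.0, 0.0]
[0.02, -0.02, 0.2, -0.0, -0.0, 0.0]
[-0.0, -0.0, 0.01, -0.0, -0.0, 0.0]
[-0.0, -0.0, 0.0, -0.0, -0.0, 0.0]
end [ 0.4834 -0.0411  0.1097] yaw 3.28 left mm [-0.4  0.1 -0.7]
```

>>> play_rows:
  rows:
    - [0.01,-0.02,0.2,0,-0.01,-0.03,-0.2]
    - [0.01,-0.02,0.2,0,0,0,-0.2]
    - [0.02,-0.02,0.2,0,0,0,-0.2]
    - [0,0,0,0,0,0,-0.2]
    - [0,0,0,0,0,0,1]
  force: 4

```text
clock: 2.3
position: [0.4836, -0.0392, 0.1093]
ee_rot: [-3.139, -0.09, -0.001]
force: [-0.8, -0.6, -0.1]
width: 0.554
```

>>> play_rows:
  rows:
    - [0,0,0,0,0,0,1]
    - [0,0,0,0,0,0,1]
    - [0,0,0,0,0,0,1]

```text
clock: 2.6
position: [0.4849, -0.0386, 0.1125]
ee_rot: [-3.138, -0.091, -0.007]
force: [0.4, -0.5, -0.1]
width: 0.303
```

```bash
python3 g.py .603 -.034 .109 3.2 5 .025
```

```text
t 2.6 pos [ 0.4849 -0.0386  0.1125] F [ 0.44 -0.54 -0.12] w 0.303
[0.17, 0.0, 0.01, -0.0, -0.01, 0.0]
[0.17, 0.0, 0.0, -0.0, 0.0, 0.0]
[0.17, 0.01, 0.01, -0.0, 0.0, 0.0]
[0.17, 0.0, 0.0, -0.0, 0.0, 0.0]
[0.11, 0.0, 0.0, -0.0, 0.0, 0.0]
end [ 0.6033 -0.0333  0.1096] yaw 3.32 left mm [-0.3 -0.7 -0.6]
```

>>> play_rows:
  rows:
    - [0,0,0.02,0,0,0,1]
    - [0,0,0,0,0,0,1]
    - [0.05,0,0.01,0,0,0,1]

```text
clock: 2.9
position: [0.4917, -0.0382, 0.109]
ee_rot: [-3.137, -0.09, -0.008]
force: [-3.3, -1.4, 5.6]
width: 0.156
```

>>> play_rows:
  rows:
    - [0.12,0,0.01,0,0,0,1]
    - [0.12,0,0,0,0,0,1]
    - [0.12,0,0.01,0,0,0,1]

```text
clock: 3.2
position: [0.5456, -0.0353, 0.1063]
ee_rot: [-3.135, -0.088, -0.002]
force: [-3.1, -0.7, 5.3]
width: 0.151
```

>>> play_rows:
  rows:
    - [0.12,0,-0.01,0,0,0,1]
    - [0.12,0,0,0,0,0,1]
    - [0.1,0,0,0,0,0,1]

```text
clock: 3.5
position: [0.5979, -0.0324, 0.1065]
ee_rot: [-3.135, -0.088, 0.005]
force: [-3.5, -0.2, 5.4]
width: 0.151
```

```bash
python3 g.py .607 -.034 .109 3.2 5 .025
```

```text
t 3.5 pos [ 0.5979 -0.0324  0.1065] F [-3.54 -0.19  5.35] w 0.151
[0.06, 0.01, -0.02, -0.01, 0.01, 0.0]
[-0.0, 0.0, 0.0, -0.0, -0.0, 0.0]
end [ 0.607  -0.0334  0.1094] yaw 3.21 left mm [-0.  -0.6 -0.4]
```

>>> play_rows:
  rows:
    - [0.04,0,-0.01,0,0.01,0,1]
    - [0.04,0,0,0,0,0,1]

```text
clock: 3.7
position: [0.6085, -0.0318, 0.1061]
ee_rot: [-3.134, -0.088, 0.007]
force: [-7.1, -0.6, 6.2]
width: 0.278
```

>>> play_rows:
  rows:
    - [0.03,0,0,0,0,0,1]
    - [0.03,0,0,0,0,0,1]

```text
clock: 3.9
position: [0.6142, -0.0316, 0.105]
ee_rot: [-3.133, -0.087, 0.019]
force: [-8.0, -0.5, 5.8]
width: 0.408
```

>>> play_rows:
  rows:
    - [-0.04,0,-0.01,0,0,0,-0.2]
    - [0,0,0,0,0,0,-0.2]
    - [0,0,-0.1,0,0,0,-0.2]
    - [0,0,-0.3,0,0,0,-0.2]
    - [-0.1,-0.3,-0.3,0,0,0,-0.4]

```text
clock: 4.4
position: [0.5951, -0.0035, 0.2025]
ee_rot: [-3.138, -0.075, 0.026]
force: [1.5, 0.4, 0.2]
width: 0.645
```

```bash
python3 g.py .5 .06 .25 0 5 .05
```

```text
t 4.4 pos [ 0.5951 -0.0035  0.2025] F [1.51 0.4  0.19] w 0.645
[-0.25, -0.18, -0.12, -0.01, 0.03, 0.1]
[-0.25, -0.17, -0.13, 0.0, 0.0, -0.0]
[-0.13, -0.08, -0.06, 0.0, 0.0, -0.0]
[0.0, -0.0, -0.0, 0.0, 0.0, -0.0]
end [0.4998 0.0593 0.2497] yaw -0.12 left mm [0.2 0.7 0.3]
```

>>> play_rows:
  rows:
    - [-0.25,-0.18,-0.12,0,0.03,0.1,-0.5]
    - [-0.25,-0.17,-0.13,0,0,0,-0.5]
    - [-0.13,-0.15,-0.06,0,0,0,-0.5]
    - [0,0,0,0,0,0,-0.5]

```text
clock: 4.8
position: [0.4999, 0.0757, 0.26]
ee_rot: [-3.131, 0.0, -0.019]
force: [-0.6, 0.8, -0.4]
width: 0.749
```

Run:
```python
from h import *
np.set_printoptions(precision=4,suppress=True)
s=observe();print(s['position'],s['ee_rot'],s['width'])
snap('wrist','w3');snap('top','t3')
s=cv2.imread('pics/t3.png');cv2.imwrite('pics/t3c.png',cv2.resize(s[115:265,95:295],None,fx=4,fy=4,interpolation=cv2.INTER_CUBIC))
```

```text
[0.4999 0.0757 0.26  ] [-3.1315  0.0003 -0.0193] 0.7487358813935618
```

View pics/w3.png

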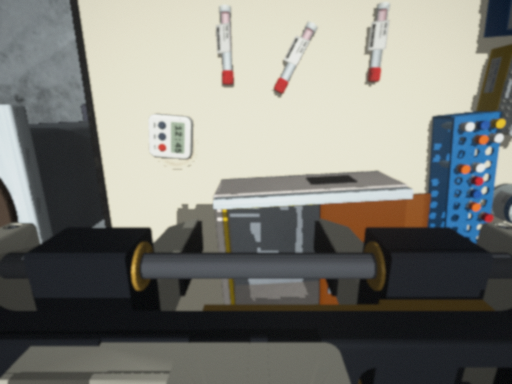

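View pics/t3c.png

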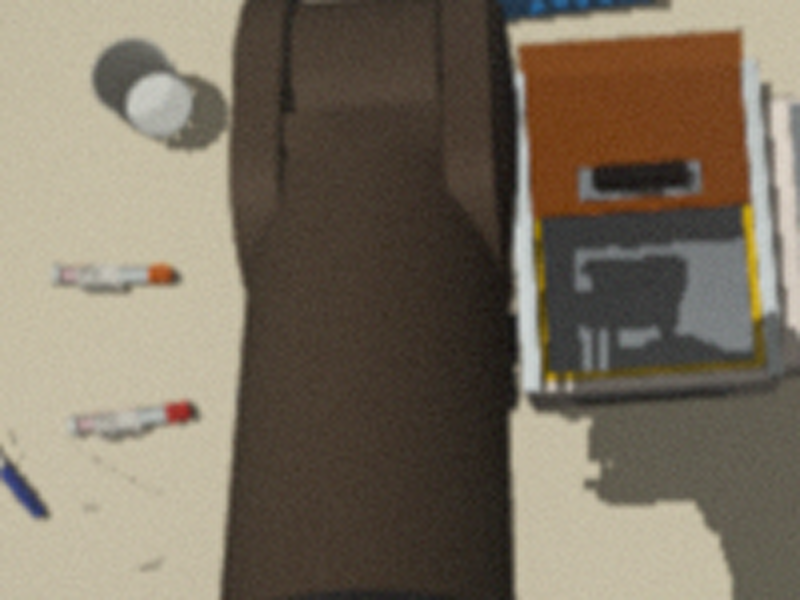

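Run:
```python
from h import *
np.set_printoptions(precision=4,suppress=True)
m=load('t3')
c=lambda u,v:(u/4+95-.4,v/4+115-.4)
P=[px2w(m,*c(*p),.092)[:2] for p in [(541,218),(745,207),(755,360),(547,374)]]
print(np.array(P),np.mean(P,0)); print('handle',px2w(m,*c(641,177),.129)[:2],'plate front',px2w(m,*c(640,212),.099)[:2])
m=load('w3')
# tubes: tail,cap ends
for a,b in [((225,6),(228,85)),((312,24),(280,92)),((382,4),(374,81))]:
    A=px2w(m,*a,.008)[:2];B=px2w(m,*b,.01)[:2];d=B-A;print('tube',(A+B)/2,np.hypot(*d),np.degrees(np.arctan2(d[1],d[0])))
# near-edge port line left in wrist
print(px2w(m,230,209,.092),px2w(m,232,300,.092))
```

```text
[[ 0.5784  0.037 ]
 [ 0.5847 -0.1136]
 [ 0.4707 -0.118 ]
 [ 0.4623  0.0331]] [ 0.524  -0.0404]
handle [ 0.5989 -0.0368] plate front [ 0.5803 -0.036 ]
tube [0.4615 0.2324] 0.0958576463345352 -89.23538968980543
tube [0.554  0.2177] 0.09377596435886623 -115.55087097684903
tube [0.6635 0.2366] 0.09356279544422764 -90.50164813280674
[0.4677 0.0333 0.092 ] [ 0.4669 -0.0976  0.092 ]
```

```bash
python3 g.py .4615 .2315 .1 .8 5 .05
```

```text
t 4.9 pos [0.5017 0.0727 0.2592] F [ 0.32 -0.35 -0.69] w 0.749
[-0.06, -0.23, 0.23, -0.02, -0.03, -0.03]
[-0.06, -0.23, 0.23, 0.0, 0.0, -0.0]
[-0.05, -0.23, 0.23, 0.0, 0.0, -0.0]
[-0.06, -0.23, 0.23, 0.0, 0.0, -0.0]
[-0.03, -0.14, 0.14, 0.0, 0.0, -0.0]
end [0.4616 0.2313 0.1001] yaw 0.66 left mm [-0.1  0.2 -0.1]
```

>>> play_rows:
  rows:
    - [-0.06,-0.23,0.23,-0.02,-0.03,-0.03,-0.4]
    - [-0.06,-0.23,0.23,0,0,0,-0.4]
    - [-0.05,-0.23,0.23,0,0,0,-0.4]
    - [-0.06,-0.23,0.23,0,0,0,-0.4]
    - [-0.03,-0.14,0.14,0,0,0,-0.4]

```text
clock: 5.4
position: [0.4735, 0.2272, 0.0995]
ee_rot: [3.14, -0.009, 0.02]
force: [-0.1, -1.0, -0.2]
width: 0.699
```

```bash
python3 g.py .4615 .2315 .007 .8 5 .03
```

```text
t 5.4 pos [0.4735 0.2272 0.0995] F [-0.14 -0.98 -0.19] w 0.699
[-0.03, -0.01, 0.2, 0.0, -0.03, -0.04]
[-0.02, -0.01, 0.2, 0.0, 0.0, 0.0]
[-0.03, -0.01, 0.2, 0.0, 0.0, 0.0]
[-0.0, -0.0, 0.02, 0.0, 0.0, 0.0]
[-0.0, -0.0, -0.0, 0.0, 0.0, 0.0]
end [0.4618 0.2315 0.0065] yaw 0.81 left mm [-0.3  0.   0.5]
```

>>> play_rows:
  rows:
    - [-0.05,-0.02,0.15,0,-0.03,-0.04,-0.4]
    - [-0.03,-0.01,0.15,0,0,0,-0.4]
    - [-0.01,-0.01,0.15,0,0,0,-0.4]

```text
clock: 5.7
position: [0.463, 0.2338, 0.0273]
ee_rot: [3.137, 0.024, -0.002]
force: [0.6, 0.4, 0.9]
width: 0.703
```

```bash
python3 g.py .4615 .2315 .007 .8 5 .03
```

```text
t 5.7 pos [0.463  0.2338 0.0273] F [0.63 0.4  0.89] w 0.703
[-0.01, 0.01, 0.14, 0.01, 0.0, 0.0]
[-0.0, 0.0, -0.0, -0.0, 0.0, 0.0]
end [0.4615 0.2321 0.0063] yaw 0.89 left mm [ 0.  -0.6  0.7]
```

>>> play_rows:
  rows:
    - [-0.01,0.01,0.13,0.01,0,0,-0.4]
    - [0,0,0.01,0,0,0,1]
    - [0,0,0,0,0,0,1]
    - [0,0,0,0,0,0,1]
    - [0,0,0,0,0,0,1]
  force: 8

```text
clock: 6.2
position: [0.4655, 0.2273, 0.0032]
ee_rot: [3.137, 0.014, -0.004]
force: [-0.1, -0.8, 0.2]
width: 0.402
```

>>> play_rows:
  rows:
    - [0,0,0,0,0,0,1]
    - [0,0,0,0,0,0,1]

```text
clock: 6.4
position: [0.4667, 0.2278, 0.0047]
ee_rot: [3.138, 0.014, 0.0]
force: [-0.0, 1.2, 0.0]
width: 0.226
```

>>> play_rows:
  rows:
    - [0,0,0,0,0,0,1]
    - [0,0,0,0,0,0,1]

```text
clock: 6.6
position: [0.467, 0.2283, 0.0054]
ee_rot: [3.139, 0.014, 0.002]
force: [0.6, -0.3, 0.3]
width: 0.174
```

```bash
python3 g.py .48 .15 .18 3 5 .05
```

```text
t 6.6 pos [0.467  0.2283 0.0054] F [ 0.64 -0.25  0.27] w 0.174
[0.02, 0.14, -0.3, 0.0, -0.0, -0.09]
[0.02, 0.14, -0.3, 0.0, -0.0, 0.0]
[0.01, 0.13, -0.3, 0.0, -0.0, 0.0]
[0.02, 0.12, -0.26, 0.0, -0.0, 0.0]
[-0.0, -0.0, -0.0, 0.0, -0.0, 0.0]
end [0.4806 0.1497 0.1796] yaw 3.1 left mm [-0.6  0.3  0.4]
```

>>> play_rows:
  rows:
    - [0,0,-0.1,0,0,0,1]
    - [0.02,0.08,-0.3,0,0,-0.09,1]
    - [0.02,0.14,-0.3,0,0,0,1]
    - [0.02,0.14,-0.3,0,0,0,1]
    - [0.02,0.14,-0.15,0,0,0,1]

```text
clock: 7.1
position: [0.4799, 0.1547, 0.1807]
ee_rot: [3.134, 0.098, -0.009]
force: [1.2, 0.6, -0.1]
width: 0.171
```

```bash
python3 g.py .515 -.04 .17 3 5 .05
python3 - <<'E'
from h import *
snap('wrist','w4')
E
```

```text
t 7.1 pos [0.4799 0.1547 0.1807] F [ 1.21  0.6  -0.14] w 0.171
[0.04, 0.33, 0.02, 0.01, 0.01, 0.02]
[0.04, 0.33, 0.02, 0.0, 0.0, 0.0]
[0.04, 0.33, 0.02, 0.0, 0.0, 0.0]
[0.04, 0.32, 0.01, 0.0, 0.0, 0.0]
[0.0, -0.0, 0.0, 0.0, 0.0, 0.0]
end [ 0.5147 -0.0402  0.1706] yaw 3.02 left mm [ 0.3  0.2 -0.6]
```

View pics/w4.png

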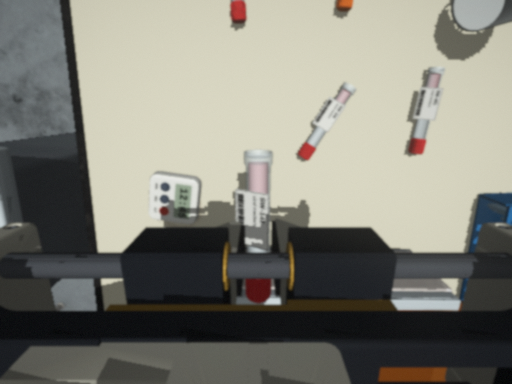

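>>> play_rows:
  rows:
    - [0.05,0.33,0.02,0.01,0.01,0.02,1]
    - [0.05,0.33,0.02,0,0,0,1]
    - [0.05,0.33,0.02,0,0,0,1]
    - [0.05,0.32,0.01,0,0,0,1]
    - [0,0,0,0,0,0,1]

```text
clock: 7.65
position: [0.5235, -0.0433, 0.1748]
ee_rot: [-3.138, -0.082, -0.016]
force: [-0.1, 0.0, -0.3]
width: 0.172
```

```bash
python3 g.py .522 -.04 .073 3 5 .03
```

```text
t 7.65 pos [ 0.5235 -0.0433  0.1748] F [-0.05  0.02 -0.3 ] w 0.172
[-0.0, -0.01, 0.2, -0.0, -0.02, 0.0]
[-0.0, -0.0, 0.2, -0.0, -0.0, 0.0]
[-0.01, -0.01, 0.2, -0.0, -0.0, 0.0]
[-0.0, -0.0, 0.08, -0.0, -0.0, 0.0]
[-0.0, -0.0, -0.0, -0.0, -0.0, 0.0]
end [ 0.5222 -0.0402  0.0728] yaw 3.01 left mm [-0.2  0.2  0.2]
```

>>> play_rows:
  rows:
    - [0,-0.01,0.2,0,-0.02,0,1]
    - [0,0,0.2,0,0,0,1]
    - [0,0,0.18,0,0,0,1]
    - [0,0,0.05,0,0,0,1]

```text
clock: 8.05
position: [0.5251, -0.0429, 0.0784]
ee_rot: [-3.138, -0.074, -0.006]
force: [0.2, -0.4, 0.5]
width: 0.17
```

```bash
python3 g.py .522 -.04 .073 3 5 .03
```

```text
t 8.05 pos [ 0.5251 -0.0429  0.0784] F [ 0.18 -0.42  0.48] w 0.17
[-0.02, -0.02, 0.04, -0.0, -0.01, -0.01]
[0.0, -0.0, -0.0, -0.0, 0.0, -0.0]
end [ 0.5219 -0.04    0.0724] yaw 3.0 left mm [0.1 0.  0.6]
```

>>> play_rows:
  rows:
    - [-0.02,-0.02,0.04,0,0,0,1]
    - [0,0,0,0,0,0,0.2]
    - [0,0,0,0,0,0,0.2]
    - [0,0,-0.2,0,0,0,0.2]
    - [0,0,-0.3,0,0,0,0.2]

```text
clock: 8.55
position: [0.5187, -0.0383, 0.1466]
ee_rot: [-3.139, -0.076, 0.007]
force: [1.0, -0.3, 0.8]
width: 0.395
```

```bash
python3 g.py .54 .08 .2 -27 5 .05
python3 - <<'E'
from h import *
snap('wrist','w5')
E
```

```text
t 8.55 pos [ 0.5187 -0.0383  0.1466] F [ 0.97 -0.35  0.81] w 0.395
[0.07, -0.3, -0.14, -0.0, 0.0, 0.3]
[0.02, -0.3, -0.13, -0.0, 0.0, 0.3]
[-0.01, -0.19, -0.09, -0.0, 0.01, 0.3]
[-0.0, -0.0, 0.0, -0.0, 0.0, 0.14]
[-0.0, -0.0, 0.0, -0.0, 0.0, -0.0]
end [0.5405 0.0795 0.2007] yaw -27.0 left mm [-0.5  0.5 -0.7]
```

View pics/w5.png

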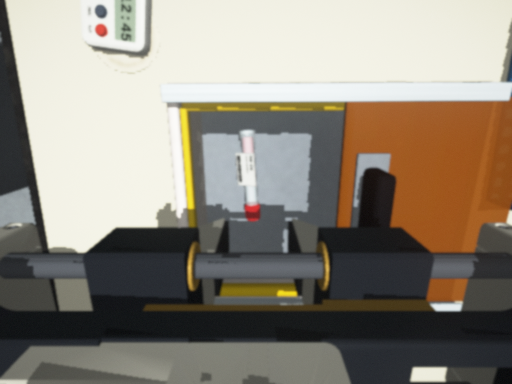

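```bash
python3 - <<'E'
from h import *
np.set_printoptions(precision=4,suppress=True)
m=load('w4')
for a,b in [((351,85),(303,157)),((437,68),(417,153))]:
    A=px2w(m,*a,.008)[:2];B=px2w(m,*b,.01)[:2];d=B-A;print('tube',(A+B)/2,np.hypot(*d),np.degrees(np.arctan2(d[1],d[0])))
E
python3 g.py .555 .16 .17 -27 5 .05
```

```text
tube [0.5533 0.2185] 0.09423083496425456 -118.25511749769353
tube [0.665  0.2366] 0.09284038842565624 -91.29485481711488
t 8.6 pos [ 0.5225 -0.0393  0.1539] F [ 3.18 -0.17  5.08] w 0.394
[0.07, -0.33, -0.03, -0.0, -0.0, 0.3]
[0.02, -0.33, -0.02, -0.0, -0.0, 0.3]
[-0.03, -0.33, -0.03, -0.01, -0.0, 0.3]
[-0.08, -0.32, -0.02, 0.0, -0.01, 0.14]
[-0.0, -0.02, -0.0, 0.0, 0.0, -0.0]
end [0.5558 0.1601 0.1693] yaw -27.08 left mm [-0.8 -0.1  0.7]
```

>>> play_rows:
  rows:
    - [0.06,-0.3,-0.12,0,0,0.3,-0.4]
    - [0.02,-0.33,-0.05,0,0,0.3,-0.4]
    - [-0.03,-0.33,0,0,0,0.3,-0.4]
    - [-0.08,-0.32,0,0,0,0.18,-0.4]
    - [-0.05,-0.2,0.1,0,0,0,-0.4]

```text
clock: 9.1
position: [0.5656, 0.1791, 0.1772]
ee_rot: [-3.029, 0.769, -0.033]
force: [0.5, 0.8, -0.3]
width: 0.693
```

```bash
python3 g.py .5535 .218 .045 -28 5 .05
```

```text
t 9.1 pos [0.5656 0.1791 0.1772] F [ 0.46  0.77 -0.34] w 0.693
[-0.08, -0.06, 0.32, -0.04, -0.03, -0.02]
[-0.07, -0.07, 0.32, -0.0, -0.0, 0.0]
[-0.05, -0.05, 0.24, -0.0, -0.0, 0.0]
[0.0, -0.0, 0.0, -0.0, -0.0, 0.0]
end [0.5532 0.2176 0.0452] yaw -27.92 left mm [ 0.3  0.4 -0.2]
```

>>> play_rows:
  rows:
    - [-0.08,-0.06,0.32,-0.04,-0.03,-0.02,-0.4]
    - [-0.07,-0.07,0.32,0,0,0,-0.4]
    - [-0.05,-0.06,0.24,0,0,0,-0.4]
    - [0,0,0,0,0,0,-0.4]

```text
clock: 9.5
position: [0.5566, 0.232, 0.0456]
ee_rot: [-3.044, 0.736, -0.012]
force: [-0.1, 0.0, 0.4]
width: 0.703
```

```bash
python3 g.py .5535 .218 .006 -28 5 .03
```

```text
t 9.5 pos [0.5566 0.232  0.0456] F [-0.11  0.02  0.37] w 0.703
[0.02, 0.07, 0.19, -0.02, -0.01, 0.03]
[0.0, 0.02, 0.07, -0.0, -0.0, -0.0]
[0.0, 0.0, 0.0, -0.0, -0.0, -0.0]
end [0.5534 0.2189 0.0065] yaw -28.03 left mm [ 0.1 -0.9 -0.5]
```

>>> play_rows:
  rows:
    - [0.01,0.07,0.14,-0.02,-0.01,0.03,-0.4]
    - [0,0.02,0.08,0,0,0,-0.4]

```text
clock: 9.7
position: [0.5549, 0.2202, 0.0164]
ee_rot: [-3.044, 0.758, -0.008]
force: [-0.4, -0.5, -0.6]
width: 0.701
```

```bash
python3 g.py .5535 .218 .006 -28 5 .03
```

```text
t 9.7 pos [0.5549 0.2202 0.0164] F [-0.35 -0.5  -0.65] w 0.701
[-0.0, 0.02, 0.07, -0.01, -0.01, 0.0]
[-0.0, -0.0, -0.0, -0.0, 0.0, 0.0]
end [0.5535 0.2176 0.0059] yaw -27.96 left mm [-0.   0.4  0.1]
```

>>> play_rows:
  rows:
    - [0,0.02,0.08,0,0,0,0]
    - [0,0,0,0,0,0,1]
    - [0,0,0,0,0,0,1]
    - [0,0,0,0,0,0,1]
    - [0,0,0,0,0,0,1]

```text
clock: 10.2
position: [0.5575, 0.2168, 0.0093]
ee_rot: [-3.038, 0.759, -0.018]
force: [-0.3, -0.4, -0.3]
width: 0.315
```

>>> play_rows:
  rows:
    - [0,0,0,0,0,0,1]
    - [0,0,0,0,0,0,1]
    - [0,0,0,0,0,0,1]

```text
clock: 10.5
position: [0.5581, 0.2174, 0.0103]
ee_rot: [-3.037, 0.758, -0.02]
force: [-0.1, -0.0, -0.9]
width: 0.172
```

```bash
python3 g.py .54 .13 .18 3 5 .05
```

```text
t 10.5 pos [0.5581 0.2174 0.0103] F [-0.12 -0.05 -0.86] w 0.172
[0.05, 0.14, -0.3, -0.01, -0.01, -0.3]
[0.02, 0.15, -0.3, -0.0, -0.01, -0.3]
[-0.0, 0.16, -0.29, -0.01, -0.0, -0.3]
[-0.02, 0.13, -0.25, -0.0, -0.01, -0.18]
[-0.0, -0.0, 0.0, -0.0, 0.0, -0.0]
end [0.5406 0.1293 0.1807] yaw 2.91 left mm [-0.6  0.7 -0.7]
```

>>> play_rows:
  rows:
    - [0,0,0,0,0,0,0.4]
    - [0,0,0.03,-0.01,-0.01,0,0.4]
    - [0,0,0.02,0,0,0,1]

```text
clock: 10.8
position: [0.5583, 0.2178, 0.0027]
ee_rot: [-3.041, 0.758, -0.01]
force: [0.2, 0.2, 0.5]
width: 0.245
```

>>> play_rows:
  rows:
    - [0,0,0,0,0,0,1]
    - [0,0,0,0,0,0,1]
    - [0,0,0,0,0,0,1]

```text
clock: 11.1
position: [0.5581, 0.2176, 0.002]
ee_rot: [-3.041, 0.759, -0.009]
force: [-0.5, 1.0, 1.5]
width: 0.171
```

Good hold; lift and carry.

>>> play_rows:
  rows:
    - [0,0,-0.15,0,0,0,1]
    - [0.04,0.12,-0.3,0,0,-0.3,1]
    - [0.02,0.15,-0.3,0,0,-0.3,1]
    - [0,0.16,-0.3,0,0,-0.3,1]
    - [-0.02,0.13,-0.15,0,0,-0.18,1]

```text
clock: 11.6
position: [0.5385, 0.1335, 0.1816]
ee_rot: [-3.14, -0.098, -0.001]
force: [1.2, -0.2, -0.2]
width: 0.175
```

```bash
python3 g.py .522 -.04 .17 3 5 .05
```

```text
t 11.6 pos [0.5385 0.1335 0.1816] F [ 1.25 -0.2  -0.19] w 0.175
[-0.05, 0.33, 0.02, -0.0, -0.0, 0.02]
[-0.05, 0.33, 0.02, -0.0, -0.0, 0.0]
[-0.05, 0.33, 0.02, -0.0, -0.0, 0.0]
[-0.02, 0.16, 0.02, -0.0, -0.0, 0.0]
[-0.0, -0.0, -0.0, -0.0, -0.0, 0.0]
end [ 0.5225 -0.0401  0.1696] yaw 3.01 left mm [-0.5  0.1  0.4]
```

>>> play_rows:
  rows:
    - [-0.04,0.33,0.02,0,0,0.02,1]
    - [-0.04,0.33,0.02,0,0,0,1]
    - [-0.03,0.33,0.02,0,0,0,1]
    - [-0.01,0.16,0.02,0,0,0,1]
    - [0,0,0,0,0,0,1]

```text
clock: 12.1
position: [0.5323, -0.0463, 0.175]
ee_rot: [-3.137, -0.086, -0.019]
force: [0.2, -0.5, 0.1]
width: 0.174
```

```bash
python3 g.py .53 -.04 .078 3 5 .03;python3 - <<'E'
from h import *
snap('wrist','w6')
E
```

```text
t 12.1 pos [ 0.5323 -0.0463  0.175 ] F [ 0.24 -0.54  0.12] w 0.174
[-0.01, -0.01, 0.2, -0.01, -0.02, 0.0]
[-0.0, -0.01, 0.2, 0.0, -0.0, 0.0]
[-0.01, -0.02, 0.2, 0.0, -0.0, 0.0]
[0.0, -0.0, 0.05, 0.0, -0.0, 0.0]
[0.0, -0.0, -0.0, 0.0, -0.0, 0.0]
end [ 0.5296 -0.0405  0.0775] yaw 3.12 left mm [0.4 0.5 0.5]
```

View pics/w6.png

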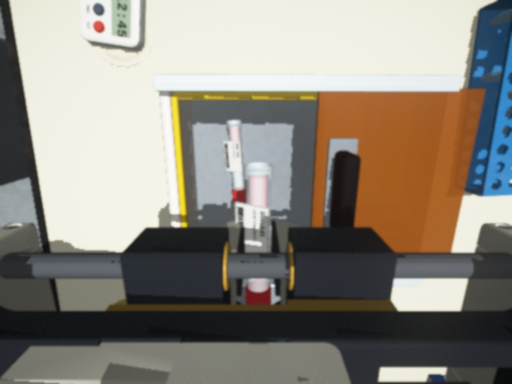

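Held level, over the port.

>>> play_rows:
  rows:
    - [-0.01,-0.01,0.2,-0.01,-0.02,0,1]
    - [0,-0.01,0.2,0,0,0,1]
    - [-0.01,-0.02,0.18,0,0,0,1]
    - [0,0,0.05,0,0,0,1]

```text
clock: 12.55
position: [0.5323, -0.0331, 0.0793]
ee_rot: [-3.139, -0.095, -0.011]
force: [-0.2, -0.3, 0.9]
width: 0.171
```

```bash
python3 g.py .53 -.04 .075 3 5 .03
```

```text
t 12.55 pos [ 0.5323 -0.0331  0.0793] F [-0.21 -0.29  0.95] w 0.171
[-0.02, 0.05, 0.03, -0.0, -0.01, 0.02]
[0.0, -0.0, -0.0, -0.0, -0.0, -0.0]
end [ 0.5298 -0.0407  0.0748] yaw 2.9 left mm [0.2 0.7 0.2]
```

>>> play_rows:
  rows:
    - [-0.02,0.03,0.03,0,-0.01,0.02,1]
    - [0,0,0,0,0,0,0.2]
    - [0,0,0,0,0,0,0.2]
    - [0,0,-0.2,0,0,0,0.2]
    - [0,0,-0.3,0,0,0,0.2]

```text
clock: 13.05
position: [0.5277, -0.036, 0.1494]
ee_rot: [-3.14, -0.082, 0.009]
force: [0.3, 0.5, -0.6]
width: 0.394
```

```bash
python3 g.py .665 .2 .13 -1 5 .05
```

```text
t 13.05 pos [ 0.5277 -0.036   0.1494] F [ 0.33  0.52 -0.58] w 0.394
[0.18, -0.28, 0.02, -0.0, 0.01, 0.14]
[0.16, -0.29, 0.02, -0.0, 0.0, -0.0]
[0.16, -0.29, 0.03, -0.0, 0.0, -0.0]
[0.16, -0.29, 0.02, -0.0, 0.0, -0.0]
[0.17, -0.29, 0.03, -0.0, 0.0, -0.0]
end [0.6529 0.1797 0.1314] yaw -1.0 left mm [12.1 20.3 -1.4]
```

>>> play_rows:
  rows:
    - [0,-0.2,-0.25,0,0,0.14,-0.4]
    - [0.1,-0.3,-0.1,0,0,0,-0.4]
    - [0.2,-0.26,0,0,0,0,-0.4]
    - [0.22,-0.24,0,0,0,0,-0.4]
    - [0.22,-0.24,0.1,0,0,0,-0.4]

```text
clock: 13.55
position: [0.6458, 0.1433, 0.2076]
ee_rot: [-3.133, 0.052, -0.026]
force: [0.7, -1.2, -0.4]
width: 0.695
```

```bash
python3 g.py .665 .235 .09 -1 5 .05;python3 - <<'E'
from h import *
snap('wrist','w7')
E
```

```text
t 13.55 pos [0.6458 0.1433 0.2076] F [ 0.73 -1.25 -0.36] w 0.695
[0.03, -0.2, 0.26, -0.02, -0.03, -0.03]
[0.04, -0.2, 0.26, 0.0, -0.0, -0.0]
[0.04, -0.21, 0.26, 0.0, -0.0, -0.0]
[-0.0, -0.0, 0.01, 0.0, -0.0, -0.0]
[-0.0, -0.0, -0.0, 0.0, -0.0, -0.0]
end [0.6652 0.2345 0.0894] yaw -1.04 left mm [-0.2  0.5  0.6]
```

View pics/w7.png

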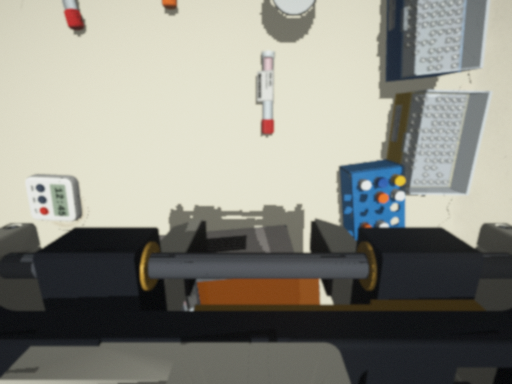

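Run:
```python
from h import *
np.set_printoptions(precision=4,suppress=True)
m=load('w7')
A=px2w(m,267,52,.008)[:2];B=px2w(m,267,134,.01)[:2];d=B-A;print('tube',(A+B)/2,np.hypot(*d),np.degrees(np.arctan2(d[1],d[0])))
print('beaker edge',px2w(m,293,15,0),'rack grey',px2w(m,392,100,.05),px2w(m,388,190,.03),px2w(m,388,5,.05),'blue',px2w(m,340,165,.08))
```

```text
tube [0.6634 0.236 ] 0.09424137931072922 -91.46353726969227
beaker edge [0.6961 0.3228 0.    ] rack grey [0.7969 0.2236 0.05  ] [0.8119 0.1158 0.03  ] [0.7842 0.3145 0.05  ] blue [0.7342 0.16   0.08  ]
```

>>> play_rows:
  rows:
    - [0.03,-0.18,0.26,-0.02,-0.03,-0.03,-0.4]
    - [0.04,-0.2,0.26,0,0,0,-0.4]
    - [0.04,-0.2,0.26,0,0,0,-0.4]
    - [0,0,0,0,0,0,-0.4]

```text
clock: 14.0
position: [0.6701, 0.2413, 0.0906]
ee_rot: [-3.14, 0.011, -0.01]
force: [-0.8, 0.1, 0.1]
width: 0.7
```

```bash
python3 g.py .6638 .2355 .006 -1.5 5 .03
```

```text
t 14.0 pos [0.6701 0.2413 0.0906] F [-0.83  0.05  0.07] w 0.7
[-0.02, 0.01, 0.2, -0.0, -0.01, 0.04]
[-0.01, 0.02, 0.2, -0.0, -0.0, -0.0]
[-0.01, 0.01, 0.16, -0.0, -0.0, -0.0]
[-0.0, 0.0, 0.0, -0.0, -0.0, -0.0]
end [0.6642 0.2356 0.0066] yaw -1.53 left mm [-0.4 -0.1 -0.6]
```

>>> play_rows:
  rows:
    - [-0.02,0.01,0.2,0,-0.01,0.04,-0.3]
    - [-0.01,0.02,0.18,0,0,0,-0.3]
    - [-0.01,0.01,0.1,0,0,0,-0.3]

```text
clock: 14.3
position: [0.6676, 0.2372, 0.0218]
ee_rot: [-3.138, 0.039, -0.014]
force: [-0.2, 0.2, -0.1]
width: 0.65
```

```bash
python3 g.py .6638 .2355 .004 -1.5 5 .03
```

```text
t 14.3 pos [0.6676 0.2372 0.0218] F [-0.23  0.23 -0.14] w 0.65
[-0.03, 0.01, 0.12, -0.01, -0.02, 0.0]
[0.0, 0.0, -0.0, 0.0, 0.0, 0.0]
end [0.6633 0.2359 0.0037] yaw -1.41 left mm [ 0.5 -0.4  0.3]
```

>>> play_rows:
  rows:
    - [-0.03,0.01,0.11,0,-0.02,0,0]
    - [0,0,0.02,0,0,0,0.3]
    - [0,0,0,0,0,0,0.3]
    - [0,0,0,0,0,0,0.3]
    - [0,0,0,0,0,0,1]

```text
clock: 14.8
position: [0.6645, 0.2349, 0.0043]
ee_rot: [-3.137, 0.04, -0.002]
force: [0.3, -0.1, 0.1]
width: 0.31
```

```bash
python3 g.py .6638 .2355 .004 -1.5 5 .03
```

```text
t 14.8 pos [0.6645 0.2349 0.0043] F [ 0.34 -0.08  0.09] w 0.31
[-0.0, -0.0, 0.0, -0.01, -0.0, 0.0]
end [0.6645 0.2349 0.0043] yaw -1.48 left mm [-0.7  0.6 -0.3]
```

>>> play_rows:
  rows:
    - [0,0,0,0,0,0,1]
    - [0,0,0,0,0,0,1]
    - [0,0,0,0,0,0,1]
    - [0,0,0,0,0,0,1]

```text
clock: 15.2
position: [0.6658, 0.2355, 0.0064]
ee_rot: [-3.135, 0.04, -0.006]
force: [-0.3, -0.2, 0.1]
width: 0.171
```

>>> play_rows:
  rows:
    - [0,0,-0.15,0,0,0,1]
    - [-0.06,0.08,-0.3,0,0,-0.15,1]
    - [-0.1,0.14,-0.3,0,0,0,1]
    - [-0.18,0.2,-0.28,0,0,0,1]
    - [-0.22,0.2,-0.2,0,0,0,1]

```text
clock: 15.7
position: [0.589, 0.1469, 0.1816]
ee_rot: [-3.136, -0.094, 0.004]
force: [0.4, -0.2, 1.0]
width: 0.17
```

```bash
python3 g.py .522 -.04 .17 3 5 .05
```

```text
t 15.7 pos [0.589  0.1469 0.1816] F [ 0.39 -0.2   0.98] w 0.17
[-0.13, 0.31, 0.02, -0.01, 0.0, 0.02]
[-0.13, 0.31, 0.02, 0.0, 0.0, -0.0]
[-0.13, 0.31, 0.02, 0.0, 0.0, -0.0]
[-0.12, 0.29, 0.02, 0.0, 0.0, -0.0]
[-0.0, 0.0, -0.0, 0.0, 0.0, -0.0]
end [ 0.5222 -0.0399  0.1697] yaw 2.87 left mm [-0.2 -0.1  0.3]
```

>>> play_rows:
  rows:
    - [-0.15,0.31,0.01,0,0,0.02,1]
    - [-0.14,0.31,0.01,0,0,0,1]
    - [-0.13,0.31,0.02,0,0,0,1]
    - [-0.11,0.28,0.02,0,0,0,1]
    - [0,0,0,0,0,0,1]

```text
clock: 16.2
position: [0.5169, -0.0448, 0.1776]
ee_rot: [-3.133, -0.073, -0.013]
force: [0.9, 1.3, -0.4]
width: 0.173
```

```bash
python3 g.py .52 -.04 .075 3 5 .03
```

```text
t 16.2 pos [ 0.5169 -0.0448  0.1776] F [ 0.93  1.28 -0.4 ] w 0.173
[0.0, -0.01, 0.2, -0.02, -0.02, -0.01]
[0.01, -0.01, 0.2, 0.0, 0.0, -0.0]
[0.01, -0.01, 0.2, 0.0, 0.0, -0.0]
[0.0, -0.0, 0.08, 0.0, 0.0, -0.0]
[0.0, -0.0, 0.0, 0.0, 0.0, -0.0]
end [ 0.5198 -0.0401  0.0756] yaw 2.97 left mm [ 0.2  0.1 -0.6]
```

>>> play_rows:
  rows:
    - [0,-0.01,0.2,-0.02,-0.02,-0.01,1]
    - [0.01,0,0.2,0,0,0,1]
    - [0.01,0,0.18,0,0,0,1]
    - [0,0,0.06,0,0,0,1]

```text
clock: 16.6
position: [0.5223, -0.0443, 0.0818]
ee_rot: [3.14, 0.074, 0.008]
force: [-0.2, -0.5, 0.7]
width: 0.174
```

```bash
python3 g.py .52 -.04 .075 3 5 .03;python3 - <<'E'
from h import *
snap('wrist','w8')
E
```

```text
t 16.6 pos [ 0.5223 -0.0443  0.0818] F [-0.15 -0.51  0.69] w 0.174
[-0.01, -0.03, 0.05, 0.0, -0.01, -0.01]
[-0.0, 0.0, -0.0, 0.0, -0.0, 0.0]
[-0.0, 0.0, -0.0, 0.0, -0.0, 0.0]
[-0.0, 0.0, -0.0, 0.0, -0.0, 0.0]
[-0.0, 0.0, -0.0, 0.0, -0.0, 0.0]
end [ 0.5207 -0.0398  0.0743] yaw 3.0 left mm [-0.7 -0.2  0.7]
```

View pics/w8.png

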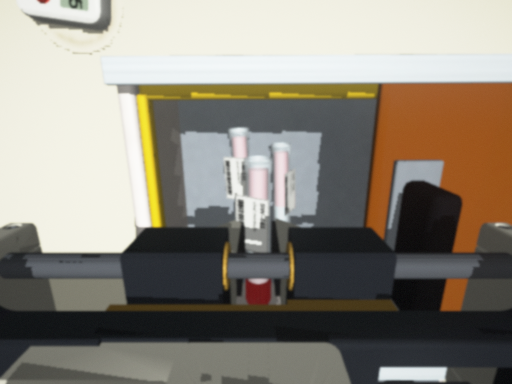

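>>> play_rows:
  rows:
    - [-0.03,-0.02,0.04,0,-0.01,-0.01,1]
    - [0,0,0,0,0,0,0.2]
    - [0,0,0,0,0,0,0.2]
    - [0,0,-0.2,0,0,0,0.2]
    - [0,0,-0.3,0,0,0,0.2]

```text
clock: 17.15
position: [0.5156, -0.0403, 0.1509]
ee_rot: [3.139, 0.084, -0.01]
force: [1.1, 1.1, -0.5]
width: 0.394
```

```bash
python3 g.py .5 .2 .2 0 5 .05
python3 - <<'E'
from h import *
snap('wrist','w9')
E
```

```text
t 17.15 pos [ 0.5156 -0.0403  0.1509] F [ 1.12  1.1  -0.48] w 0.394
[-0.0, -0.33, -0.07, 0.0, 0.01, 0.11]
[-0.02, -0.33, -0.07, 0.0, 0.0, -0.0]
[-0.02, -0.33, -0.07, 0.0, 0.0, -0.0]
[-0.03, -0.33, -0.06, 0.0, 0.0, -0.0]
[-0.02, -0.28, -0.06, 0.0, 0.0, -0.0]
end [0.4997 0.1997 0.2   ] yaw -0.07 left mm [0.3 0.3 0. ]
```

View pics/w9.png

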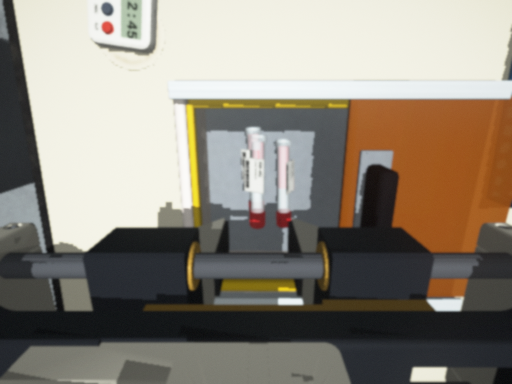

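Three in. Now to the far two tubes.

>>> play_rows:
  rows:
    - [0,-0.25,-0.15,0,0.01,0.11,-0.4]
    - [-0.02,-0.33,-0.07,0,0,0,-0.4]
    - [-0.02,-0.33,-0.06,0,0,0,-0.4]
    - [-0.03,-0.33,-0.03,0,0,0,-0.4]
    - [-0.03,-0.28,0,0,0,0,-0.4]

```text
clock: 17.7
position: [0.5089, 0.185, 0.216]
ee_rot: [-3.137, 0.035, -0.04]
force: [0.8, -0.2, -0.2]
width: 0.695
```

```bash
python3 g.py .443 .3 .14 7 5 .05
python3 - <<'E'
from h import *
snap('wrist','w10')
E
```

```text
t 17.7 pos [0.5089 0.185  0.216 ] F [ 0.81 -0.19 -0.18] w 0.695
[-0.15, -0.25, 0.16, -0.01, -0.05, -0.29]
[-0.11, -0.27, 0.17, 0.0, -0.0, 0.0]
[-0.12, -0.26, 0.17, 0.0, -0.0, 0.0]
[-0.0, -0.02, 0.0, 0.0, -0.0, 0.0]
[-0.0, 0.0, 0.0, 0.0, -0.0, 0.0]
end [0.4435 0.3006 0.1404] yaw 7.04 left mm [-0.5 -0.6 -0.4]
```

View pics/w10.png

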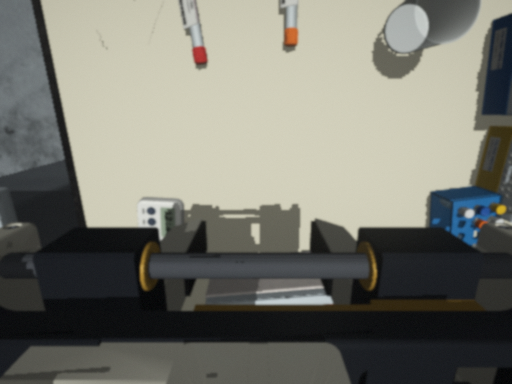

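>>> play_rows:
  rows:
    - [-0.08,-0.27,0.02,0,-0.05,0,-0.4]
    - [-0.08,-0.27,0.02,0,0,0,-0.4]
    - [0,0,0,0,0,0,-0.4]

```text
clock: 18.05
position: [0.4849, 0.2775, 0.2128]
ee_rot: [-3.13, 0.013, -0.004]
force: [-0.1, 0.2, -0.6]
width: 0.701
```

Run:
```python
from h import *
snap('wrist','w11')
```

```text
(no output)
```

View pics/w11.png

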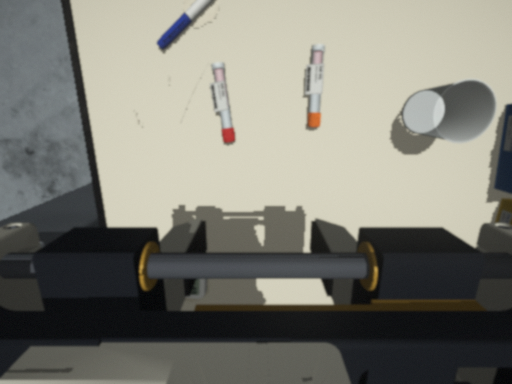

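```bash
python3 - <<'E'
from h import *
np.set_printoptions(precision=4,suppress=True)
m=load('w11')
for a,b in [((217,62),(230,142)),((318,44),(314,127))]:
    A=px2w(m,*a,.008)[:2];B=px2w(m,*b,.01)[:2];d=B-A;print('tube',(A+B)/2,np.hypot(*d),np.degrees(np.arctan2(d[1],d[0])))
print('beaker base',px2w(m,424,112,0))
E
python3 g.py .445 .36 .09 7.5 5 .05
```

```text
tube [0.4439 0.3616] 0.0956725000974081 -82.53493156165909
tube [0.5573 0.3798] 0.09562707606551409 -90.49836060545327
beaker base [0.6992 0.3491 0.    ]
t 18.1 pos [0.4861 0.2745 0.2132] F [ 1.17 -0.66  0.49] w 0.7
[-0.09, -0.18, 0.27, -0.02, -0.01, -0.28]
[-0.06, -0.19, 0.26, -0.0, 0.0, -0.0]
[-0.07, -0.19, 0.26, -0.0, 0.0, -0.0]
[-0.01, -0.03, 0.03, -0.0, 0.0, -0.0]
[0.0, 0.0, 0.0, -0.0, 0.0, -0.0]
end [0.4443 0.3604 0.0905] yaw 7.38 left mm [ 0.7 -0.4 -0.5]
```

>>> play_rows:
  rows:
    - [-0.09,-0.18,0.25,-0.02,0,-0.28,-0.4]
    - [-0.07,-0.18,0.25,0,0,0,-0.4]
    - [-0.07,-0.18,0.25,0,0,0,-0.4]
    - [-0.02,-0.03,0.03,0,0,0,-0.4]

```text
clock: 18.5
position: [0.4477, 0.3556, 0.0986]
ee_rot: [-3.13, -0.2, -0.024]
force: [-0.5, 0.1, 0.4]
width: 0.696
```

```bash
python3 g.py .4436 .36 .004 7.5 5 .03
```

```text
t 18.5 pos [0.4477 0.3556 0.0986] F [-0.48  0.08  0.37] w 0.696
[-0.01, -0.01, 0.2, -0.01, -0.03, -0.01]
[-0.01, -0.01, 0.2, 0.0, -0.0, 0.0]
[-0.01, -0.01, 0.2, 0.0, -0.0, 0.0]
[0.0, -0.0, 0.03, 0.0, -0.0, 0.0]
[0.0, -0.0, 0.0, 0.0, -0.0, 0.0]
end [0.4432 0.3596 0.004 ] yaw 7.59 left mm [ 0.4  0.4 -0. ]
```

>>> play_rows:
  rows:
    - [-0.01,-0.01,0.2,-0.01,-0.03,-0.01,-0.4]
    - [-0.01,-0.01,0.2,0,0,0,-0.3]
    - [0,0,0.12,0,0,0,-0.2]

```text
clock: 18.8
position: [0.4488, 0.3575, 0.0224]
ee_rot: [-3.133, -0.207, -0.01]
force: [0.1, -0.1, 0.0]
width: 0.619
```

```bash
python3 g.py .4436 .36 .004 7.5 5 .03
```

```text
t 18.8 pos [0.4488 0.3575 0.0224] F [ 0.08 -0.1   0.04] w 0.619
[-0.03, -0.02, 0.12, -0.0, -0.01, 0.0]
[-0.0, -0.0, 0.0, -0.0, -0.0, 0.0]
end [0.444  0.3599 0.0043] yaw 7.54 left mm [-0.4  0.1 -0.3]
```

>>> play_rows:
  rows:
    - [-0.03,-0.02,0.11,0,-0.01,0,0]
    - [0,0,0.02,0,0,0,0.3]
    - [0,0,0,0,0,0,0.3]
    - [0,0,0,0,0,0,1]
    - [0,0,0,0,0,0,1]

```text
clock: 19.3
position: [0.4473, 0.3569, 0.0043]
ee_rot: [-3.134, -0.199, -0.007]
force: [-0.3, -0.3, -0.5]
width: 0.224
```

>>> play_rows:
  rows:
    - [0,0,0,0,0,0,1]
    - [0,0,0,0,0,0,1]
    - [0,0,0,0,0,0,1]

```text
clock: 19.6
position: [0.4482, 0.3577, 0.0061]
ee_rot: [-3.132, -0.199, -0.01]
force: [0.2, -0.9, -0.1]
width: 0.173
```

>>> play_rows:
  rows:
    - [0,0,-0.15,0,0,0,1]
    - [0.05,0.15,-0.28,0,0,0.1,1]
    - [0.05,0.2,-0.28,0,0,0.05,1]
    - [0.06,0.28,-0.25,0,0,0,1]
    - [0.06,0.31,-0.15,0,0,0,1]

```text
clock: 20.1
position: [0.4855, 0.2297, 0.1686]
ee_rot: [-3.139, -0.098, -0.002]
force: [0.9, 0.1, 0.3]
width: 0.172
```

```bash
python3 g.py .522 -.04 .17 3 5 .05
```

```text
t 20.1 pos [0.4855 0.2297 0.1686] F [0.92 0.12 0.28] w 0.172
[0.02, 0.33, -0.0, -0.0, -0.0, 0.02]
[0.03, 0.33, -0.0, -0.0, -0.0, 0.0]
[0.03, 0.33, -0.0, -0.0, -0.0, 0.0]
[0.03, 0.33, -0.0, -0.0, -0.0, 0.0]
[0.02, 0.33, -0.01, -0.0, -0.0, 0.0]
end [ 0.5184 -0.0164  0.1699] yaw 3.0 left mm [  3.6 -23.6   0.1]
```

>>> play_rows:
  rows:
    - [0.04,0.33,-0.02,0,0,0.02,1]
    - [0.04,0.33,-0.02,0,0,0,1]
    - [0.04,0.33,0,0,0,0,1]
    - [0.03,0.33,0,0,0,0,1]
    - [0.03,0.33,0,0,0,0,1]

```text
clock: 20.6
position: [0.5288, -0.0177, 0.1798]
ee_rot: [-3.133, -0.089, -0.018]
force: [1.1, 0.3, 1.0]
width: 0.172
```

```bash
python3 g.py .518 -.04 .075 3 5 .03
```

```text
t 20.6 pos [ 0.5288 -0.0177  0.1798] F [1.09 0.34 1.  ] w 0.172
[-0.02, 0.04, 0.19, -0.01, -0.02, 0.01]
[-0.02, 0.04, 0.19, -0.0, -0.0, -0.0]
[-0.03, 0.04, 0.19, -0.0, -0.0, -0.0]
[-0.01, 0.03, 0.13, -0.0, -0.0, -0.0]
[-0.0, -0.0, -0.0, -0.0, -0.0, -0.0]
end [ 0.5185 -0.0405  0.0747] yaw 2.95 left mm [-0.5  0.5  0.3]
```

>>> play_rows:
  rows:
    - [0.06,0.15,0.15,-0.01,-0.02,0.01,1]
    - [0.01,0,0.2,0,0,0,1]
    - [0,0,0.1,0,0,0,1]

```text
clock: 20.9
position: [0.5437, -0.0508, 0.1142]
ee_rot: [3.14, 0.061, 0.016]
force: [0.4, 0.6, -0.5]
width: 0.177
```

```bash
python3 g.py .538 -.04 .076 3 5 .03
```

```text
t 20.9 pos [ 0.5437 -0.0508  0.1142] F [ 0.38  0.57 -0.53] w 0.177
[-0.03, -0.06, 0.19, 0.0, -0.02, -0.03]
[-0.01, -0.01, 0.06, 0.0, -0.0, 0.0]
[0.0, -0.0, 0.0, 0.0, -0.0, 0.0]
end [ 0.5376 -0.0406  0.0766] yaw 3.07 left mm [ 0.4  0.6 -0.6]
```

>>> play_rows:
  rows:
    - [-0.03,-0.05,0.1,0,-0.02,-0.03,1]
    - [-0.01,-0.01,0.1,0,0,0,1]
    - [0,0,0.04,0,0,0,1]

```text
clock: 21.2
position: [0.5359, -0.0413, 0.0753]
ee_rot: [3.139, 0.086, -0.005]
force: [0.5, 0.0, 0.5]
width: 0.171
```

```bash
python3 g.py .538 -.04 .076 3 5 .03
```

```text
t 21.2 pos [ 0.5359 -0.0413  0.0753] F [0.46 0.02 0.53] w 0.171
[0.01, -0.01, -0.0, 0.0, 0.01, 0.01]
[0.0, 0.0, -0.0, 0.0, -0.0, -0.0]
[0.0, 0.0, -0.0, 0.0, -0.0, -0.0]
[0.0, 0.0, -0.0, 0.0, -0.0, -0.0]
[0.0, 0.0, -0.0, 0.0, -0.0, -0.0]
end [ 0.5373 -0.0397  0.0753] yaw 2.86 left mm [ 0.7 -0.3  0.7]
```

>>> play_rows:
  rows:
    - [0,0,0,0,0,0,0.3]
    - [0,0,0,0,0,0,0.3]
    - [0,0,-0.2,0,0,0,0.3]
    - [0,0,-0.3,0,0,0,0.2]
    - [0,-0.1,-0.3,0,0,0.1,-0.2]

```text
clock: 21.7
position: [0.5321, -0.0258, 0.1953]
ee_rot: [3.139, 0.008, -0.021]
force: [1.5, 0.4, 0.6]
width: 0.445
```

```bash
python3 g.py .545 .27 .2 -.7 5 .05
python3 - <<'E'
from h import *
snap('wrist','w12')
E
```

```text
t 21.7 pos [ 0.5321 -0.0258  0.1953] F [1.49 0.35 0.62] w 0.445
[0.02, -0.33, -0.01, 0.01, 0.03, 0.03]
[0.01, -0.33, -0.0, -0.0, -0.0, 0.0]
[0.01, -0.33, -0.0, -0.0, -0.0, 0.0]
[0.01, -0.33, -0.01, -0.0, -0.0, 0.0]
[0.01, -0.33, -0.0, -0.0, -0.0, 0.0]
end [0.5429 0.2216 0.1985] yaw -0.57 left mm [ 2.1 48.4  1.5]
```

View pics/w12.png

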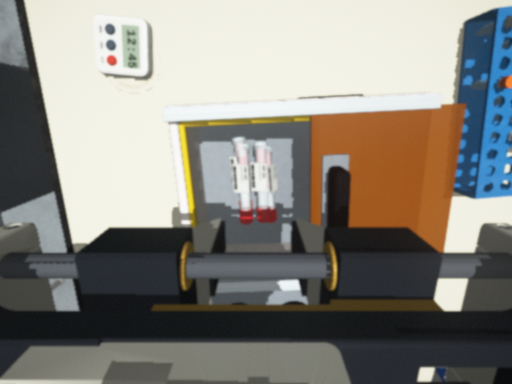

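>>> play_rows:
  rows:
    - [0.02,-0.33,-0.01,0,0.03,0.03,-0.4]
    - [0.01,-0.33,0,0,0,0,-0.4]
    - [0.01,-0.33,0,0,0,0,-0.4]
    - [0.01,-0.33,0,0,0,0,-0.4]
    - [0.01,-0.33,0,0,0,0,-0.4]

```text
clock: 22.25
position: [0.5526, 0.2207, 0.2144]
ee_rot: [-3.135, 0.041, -0.043]
force: [0.5, 0.2, 0.6]
width: 0.696
```

```bash
python3 g.py .557 .375 .09 -.7 5 .05
python3 - <<'E'
from h import *
snap('wrist','w13');snap('top','t13')
s=cv2.imread('pics/t13.png');cv2.imwrite('pics/t13c.png',cv2.resize(s[115:265,95:295],None,fx=4,fy=4,interpolation=cv2.INTER_CUBIC))
E
```

```text
t 22.25 pos [0.5526 0.2207 0.2144] F [0.48 0.21 0.56] w 0.696
[-0.01, -0.26, 0.21, -0.01, -0.06, -0.03]
[0.01, -0.26, 0.21, -0.0, 0.0, 0.0]
[0.0, -0.26, 0.21, -0.0, 0.0, 0.0]
[0.01, -0.25, 0.2, -0.0, 0.0, 0.0]
[-0.0, 0.0, 0.0, -0.0, 0.0, 0.0]
end [0.5571 0.3755 0.0902] yaw -0.63 left mm [-0.1 -0.5 -0.2]
```

View pics/w13.png

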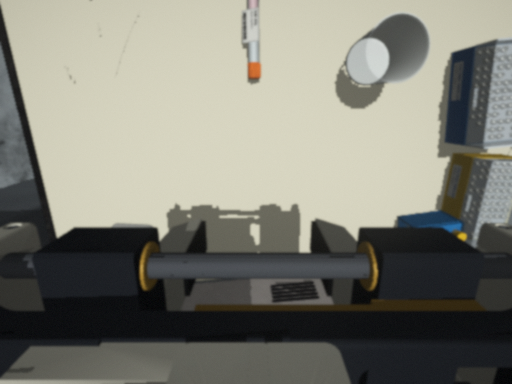

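View pics/t13c.png

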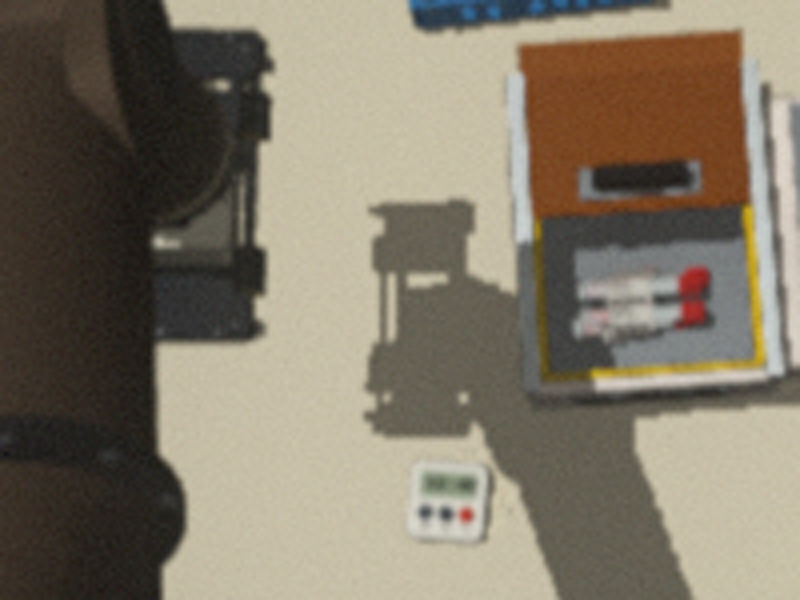

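Run:
```python
from h import *
np.set_printoptions(precision=4,suppress=True)
m=load('w13');print(px2w(m,254.5,79,.01),px2w(m,250,5,.01));m=load('w11');print(px2w(m,314,127,.01))
```

```text
[0.5571 0.3314 0.01  ] [0.5543 0.4101 0.01  ]
[0.5569 0.332  0.01  ]
```

>>> play_rows:
  rows:
    - [0,-0.26,0.2,-0.01,-0.06,-0.03,-0.4]
    - [0,-0.26,0.2,0,0,0,-0.4]
    - [0,-0.26,0.2,0,0,0,-0.4]
    - [0,-0.22,0.15,0,0,0,-0.4]

```text
clock: 22.75
position: [0.5579, 0.3751, 0.1103]
ee_rot: [-3.133, 0.004, -0.012]
force: [-0.2, -1.0, -0.1]
width: 0.698
```

```bash
python3 g.py .5573 .379 .004 -.7 5 .03
```

```text
t 22.75 pos [0.5579 0.3751 0.1103] F [-0.16 -1.05 -0.11] w 0.698
[-0.0, -0.01, 0.2, -0.02, -0.01, 0.02]
[-0.0, -0.01, 0.2, 0.0, -0.0, -0.0]
[-0.0, -0.0, 0.2, 0.0, -0.0, -0.0]
[-0.01, -0.0, 0.11, 0.0, -0.0, -0.0]
[0.0, -0.0, -0.0, 0.0, -0.0, -0.0]
end [0.5568 0.3783 0.0039] yaw -0.73 left mm [0.5 0.7 0.1]
```

>>> play_rows:
  rows:
    - [0,-0.01,0.2,-0.02,-0.01,0.01,-0.4]
    - [0,-0.01,0.2,0,0,0,-0.3]
    - [0,0,0.2,0,0,0,-0.2]

```text
clock: 23.05
position: [0.5575, 0.3888, 0.0195]
ee_rot: [-3.136, -0.006, -0.009]
force: [-0.3, -0.3, -0.3]
width: 0.622
```

```bash
python3 g.py .5573 .379 .004 -.3 5 .03
```

```text
t 23.05 pos [0.5575 0.3888 0.0195] F [-0.31 -0.3  -0.27] w 0.622
[-0.0, 0.07, 0.1, -0.01, -0.01, 0.02]
[-0.0, -0.0, 0.0, -0.0, -0.0, -0.0]
end [0.5576 0.3784 0.0045] yaw -0.35 left mm [-0.3  0.6 -0.5]
```

>>> play_rows:
  rows:
    - [0,0.05,0.09,-0.01,0,0.01,0]
    - [0,0.02,0.02,0,0,0,0.3]
    - [0,0,0,0,0,0,0.3]
    - [0,0,0,0,0,0,1]
    - [0,0,0,0,0,0,1]

```text
clock: 23.55
position: [0.5579, 0.3772, 0.0042]
ee_rot: [-3.141, 0.002, -0.009]
force: [0.5, -0.7, -0.1]
width: 0.225
```

>>> play_rows:
  rows:
    - [0,0,0,0,0,0,1]
    - [0,0,0,0,0,0,1]
    - [0,0,0,0,0,0,1]

```text
clock: 23.85
position: [0.5591, 0.3774, 0.0064]
ee_rot: [-3.14, 0.003, -0.013]
force: [0.2, 0.7, 0.1]
width: 0.173
```

>>> play_rows:
  rows:
    - [0,0,-0.15,0,0,0,1]
    - [0,0.15,-0.28,0,0,-0.1,1]
    - [0,0.2,-0.28,0,0,0,1]
    - [0,0.28,-0.25,0,0,0,1]
    - [0,0.31,-0.15,0,0,0,1]

```text
clock: 24.35
position: [0.5601, 0.2465, 0.1684]
ee_rot: [-3.14, -0.1, -0.003]
force: [0.9, -0.1, 0.4]
width: 0.173
```

```bash
python3 g.py .53 -.04 .17 3 5 .05
```

```text
t 24.35 pos [0.5601 0.2465 0.1684] F [ 0.87 -0.09  0.42] w 0.173
[-0.06, 0.33, -0.0, -0.0, -0.0, 0.02]
[-0.05, 0.33, -0.0, -0.0, -0.0, 0.0]
[-0.05, 0.33, -0.0, -0.0, -0.0, 0.0]
[-0.05, 0.33, -0.0, -0.0, -0.0, 0.0]
[-0.05, 0.33, -0.01, -0.0, -0.0, 0.0]
end [ 0.5348 -0.0028  0.1698] yaw 3.06 left mm [ -4.8 -37.2   0.2]
```

>>> play_rows:
  rows:
    - [-0.06,0.33,-0.02,0,0,0.02,1]
    - [-0.05,0.33,-0.02,0,0,0,1]
    - [-0.05,0.33,0,0,0,0,1]
    - [-0.05,0.33,0,0,0,0,1]
    - [-0.05,0.33,0,0,0,0,1]

```text
clock: 24.85
position: [0.5373, -0.0041, 0.1795]
ee_rot: [-3.135, -0.088, -0.02]
force: [1.3, 0.2, -0.3]
width: 0.17
```

```bash
python3 g.py .538 -.04 .15 3 5 .05
python3 - <<'E'
from h import *
snap('wrist','w14')
E
```

```text
t 24.85 pos [ 0.5373 -0.0041  0.1795] F [ 1.25  0.16 -0.33] w 0.17
[-0.01, 0.24, 0.2, -0.01, -0.03, 0.01]
[-0.0, -0.0, -0.0, 0.0, 0.0, -0.0]
end [ 0.5382 -0.04    0.1493] yaw 2.91 left mm [-0.2 -0.   0.7]
```

View pics/w14.png

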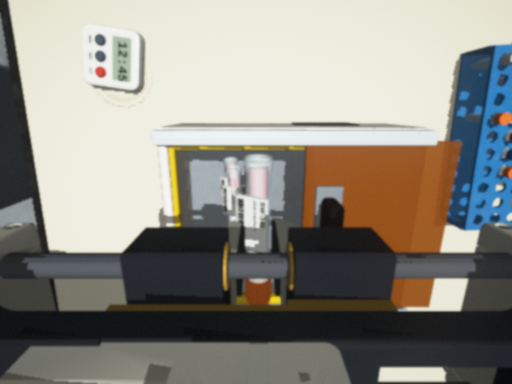

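>>> play_rows:
  rows:
    - [-0.01,0.22,0.15,-0.01,-0.03,0.01,1]
    - [0,0,0.15,0,0,0,1]
    - [0,0,0.05,0,0,0,1]

```text
clock: 25.2
position: [0.5371, -0.0527, 0.1288]
ee_rot: [3.136, 0.052, 0.005]
force: [-0.3, 0.1, -0.2]
width: 0.173
```

```bash
python3 g.py .538 -.04 .076 3 5 .03
```

```text
t 25.2 pos [ 0.5371 -0.0527  0.1288] F [-0.26  0.08 -0.24] w 0.173
[0.0, -0.05, 0.19, 0.01, -0.01, -0.04]
[0.01, -0.04, 0.16, -0.0, 0.0, 0.0]
[-0.0, 0.0, 0.0, -0.0, 0.0, 0.0]
end [ 0.538  -0.0393  0.0763] yaw 3.05 left mm [-0.  -0.7 -0.3]
```

>>> play_rows:
  rows:
    - [0,-0.05,0.14,0.01,-0.01,-0.04,1]
    - [0,-0.02,0.13,0,0,0,1]
    - [0,0,0.06,0,0,0,1]

```text
clock: 25.5
position: [0.5378, -0.0412, 0.0789]
ee_rot: [-3.14, -0.085, 0.0]
force: [0.6, 0.5, 0.8]
width: 0.175
```

```bash
python3 g.py .538 -.04 .076 3 5 .03
```

```text
t 25.5 pos [ 0.5378 -0.0412  0.0789] F [0.63 0.45 0.83] w 0.175
[0.0, -0.01, 0.02, -0.0, 0.0, 0.0]
[0.0, 0.0, -0.0, -0.0, 0.0, 0.0]
end [ 0.5377 -0.0397  0.0759] yaw 3.11 left mm [ 0.3 -0.3  0.1]
```

>>> play_rows:
  rows:
    - [0,0,0.02,0,0,0,0.3]
    - [0,0,0,0,0,0,0.3]
    - [0,0,-0.2,0,0,0,0.3]
    - [0,0,-0.3,0,0,0,0.2]
    - [0,0,-0.3,0,0,0,0.2]

```text
clock: 26.0
position: [0.535, -0.0399, 0.1961]
ee_rot: [3.14, 0.087, -0.017]
force: [0.5, 0.2, -0.0]
width: 0.399
```

>>> play_rows:
  rows:
    - [-0.1,-0.15,-0.15,0,0,0,0.2]
    - [-0.1,0,0,0,0,0,0]

```text
clock: 26.2
position: [0.5086, -0.0197, 0.2273]
ee_rot: [3.14, 0.084, 0.004]
force: [-0.2, 1.3, 0.0]
width: 0.449
```

```bash
python3 g.py .605 -.035 .18 3 5 .03;  python3 - <<'E'
from h import *
snap('wrist','w15'); snap('top','t15');s=cv2.imread('pics/t15.png');cv2.imwrite('pics/t15c.png',cv2.resize(s[115:265,95:295],None,fx=4,fy=4,interpolation=cv2.INTER_CUBIC))
E
```

```text
t 26.2 pos [ 0.5086 -0.0197  0.2273] F [-0.19  1.3   0.02] w 0.449
[0.18, 0.04, 0.09, 0.0, -0.0, 0.0]
[0.18, 0.04, 0.09, 0.0, -0.0, 0.0]
[0.18, 0.04, 0.09, 0.0, -0.0, 0.0]
[0.1, 0.02, 0.05, 0.0, -0.0, 0.0]
[-0.0, -0.0, -0.0, 0.0, -0.0, 0.0]
end [ 0.6057 -0.0355  0.1796] yaw 3.08 left mm [-0.7  0.5  0.4]
```

View pics/w15.png

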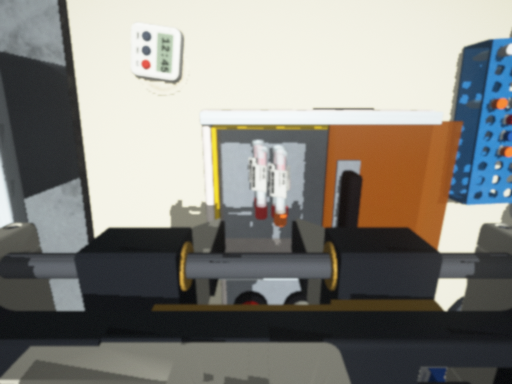

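View pics/t15c.png

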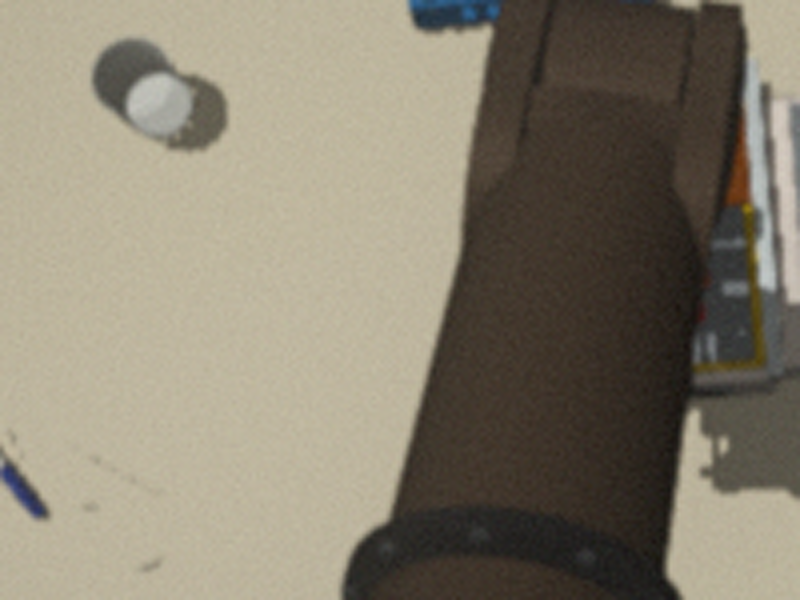

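>>> play_rows:
  rows:
    - [0.18,0.03,0.07,0,0,0,-0.2]
    - [0.18,0.03,0.07,0,0,0,-0.2]
    - [0.17,0.03,0.07,0,0,0,-0.2]
    - [0.09,0.02,0,0,0,0,-0.2]

```text
clock: 26.7
position: [0.6032, -0.0334, 0.1944]
ee_rot: [-3.138, -0.083, -0.003]
force: [-0.6, -0.1, 0.0]
width: 0.6
```

```bash
python3 g.py .602 -.035 .112 3 5 .03;  python3 - <<'E'
from h import *
snap('wrist','w16'); snap('scene','s16')
s=cv2.imread('pics/s16.png');cv2.imwrite('pics/s16c.png',cv2.resize(s[130:260,180:350],None,fx=4,fy=4,interpolation=cv2.INTER_CUBIC))
E
```

```text
t 26.7 pos [ 0.6032 -0.0334  0.1944] F [-0.6  -0.13  0.02] w 0.6
[-0.0, 0.0, 0.2, -0.01, -0.0, 0.0]
[-0.01, 0.01, 0.2, 0.0, -0.0, 0.0]
[0.0, -0.0, 0.15, 0.0, -0.0, 0.0]
[0.0, -0.0, -0.0, 0.0, -0.0, 0.0]
end [ 0.602  -0.0351  0.1119] yaw 3.03 left mm [0.  0.1 0.1]
```

View pics/w16.png

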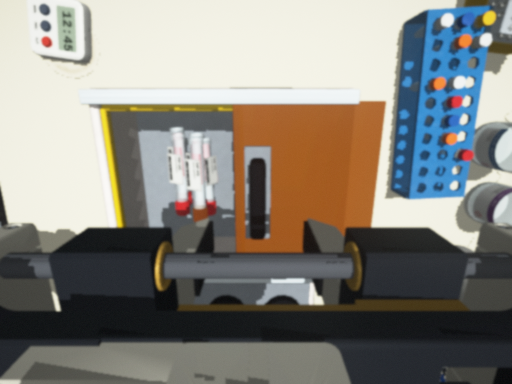

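View pics/s16c.png

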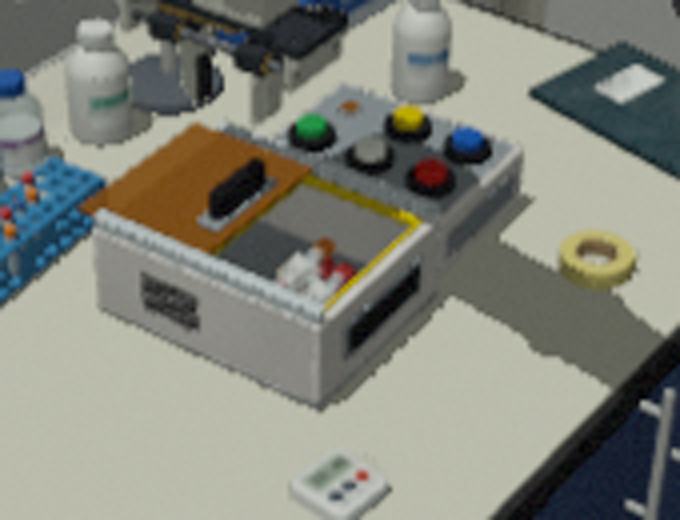

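>>> play_rows:
  rows:
    - [0,0,0.2,-0.01,0,0,-0.2]
    - [0,0,0.2,0,0,0,-0.2]
    - [0,0,0.13,0,0,0,-0.2]
    - [0,0,0.03,0,0,0,0.4]
    - [0,0,0,0,0,0,0.5]
  force: 4

```text
clock: 27.3
position: [0.6035, -0.0358, 0.1097]
ee_rot: [3.137, 0.079, 0.006]
force: [-0.0, 0.2, 0.8]
width: 0.476
```

>>> play_rows:
  rows:
    - [0,0,0,0,0,0,1]
    - [0,0,0,0,0,0,1]
    - [0,0,0,0,0,0,1]

```text
clock: 27.6
position: [0.6046, -0.0361, 0.1126]
ee_rot: [3.137, 0.078, 0.011]
force: [0.4, -0.0, -0.4]
width: 0.217
```

```bash
python3 g.py .482 -.041 .111 3.2 5 .018
```

```text
t 27.6 pos [ 0.6046 -0.0361  0.1126] F [ 0.41 -0.05 -0.38] w 0.217
[-0.12, -0.0, 0.0, 0.01, -0.01, -0.01]
[-0.12, -0.0, 0.0, -0.0, -0.0, -0.0]
[-0.12, -0.0, 0.0, -0.0, -0.0, -0.0]
[-0.12, -0.0, 0.0, -0.0, -0.0, -0.0]
[-0.12, -0.0, 0.0, -0.0, -0.0, -0.0]
end [ 0.5147 -0.0409  0.1123] yaw 3.15 left mm [-32.7  -0.1  -1.3]
```

>>> play_rows:
  rows:
    - [0,0,0,0.01,-0.01,0,1]
    - [0,0,0.01,0,0,0,1]
    - [-0.06,0,0,0,0,0,1]
    - [-0.12,0,0,0,0,0,1]
    - [-0.12,0,0,0,0,0,1]

```text
clock: 28.1
position: [0.5607, -0.0383, 0.1122]
ee_rot: [-3.14, -0.081, -0.01]
force: [3.8, -0.0, -2.5]
width: 0.155
```

>>> play_rows:
  rows:
    - [-0.12,0,0,0,0,0,1]
    - [-0.12,0,0,0,0,0,1]
    - [-0.12,0,0,0,0,0,1]

```text
clock: 28.4
position: [0.5066, -0.0412, 0.1122]
ee_rot: [3.14, 0.082, 0.021]
force: [3.8, -0.5, -2.3]
width: 0.153
```

```bash
python3 g.py .482 -.041 .111 3.2 5 .018
```

```text
t 28.4 pos [ 0.5066 -0.0412  0.1122] F [ 3.8 -0.5 -2.3] w 0.153
[-0.12, -0.01, 0.0, 0.0, -0.03, -0.01]
[-0.04, 0.0, 0.01, 0.0, 0.0, 0.0]
[-0.0, 0.0, -0.0, 0.0, 0.0, 0.0]
end [ 0.4825 -0.0409  0.1105] yaw 3.26 left mm [-0.5 -0.1  0.5]
```

>>> play_rows:
  rows:
    - [-0.08,0,0,0,-0.02,0,1]
    - [-0.06,0,0,0,0,0,1]
    - [-0.03,0,0,0,0,0,1]

```text
clock: 28.7
position: [0.4801, -0.0426, 0.1127]
ee_rot: [3.14, 0.081, 0.01]
force: [9.1, 0.6, -6.0]
width: 0.175
```

>>> play_rows:
  rows:
    - [-0.03,0,0,0,0,0,1]
    - [-0.03,0,0,0,0,0,1]

```text
clock: 28.9
position: [0.4753, -0.0429, 0.1138]
ee_rot: [3.139, 0.083, 0.024]
force: [7.7, -0.3, -6.0]
width: 0.284
```

>>> play_rows:
  rows:
    - [0,0,0,0,0,0,-0.1]
    - [0,0,0,0,0,0,-0.1]
    - [0.03,0,-0.05,0,-0.02,0,-0.1]
    - [0,0,-0.25,0,0,0,-0.1]
    - [0,0,-0.3,0,0,0,0]

```text
clock: 29.4
position: [0.4754, -0.0424, 0.2017]
ee_rot: [3.137, 0.082, -0.013]
force: [1.6, 1.7, 0.2]
width: 0.517
```

```bash
python3 g.py .5 -.12 .22 3 5 .05;  python3 - <<'E'
from h import *
np.set_printoptions(precision=4,suppress=True)
im,m=snap('wrist','w17'); snap('scene','s17')
s=cv2.imread('pics/s17.png');cv2.imwrite('pics/s17c.png',cv2.resize(s[130:260,180:350],None,fx=4,fy=4,interpolation=cv2.INTER_CUBIC))
E
```

```text
t 29.4 pos [ 0.4754 -0.0424  0.2017] F [1.57 1.74 0.24] w 0.517
[0.08, 0.31, -0.07, 0.01, 0.02, -0.0]
[0.06, 0.22, -0.05, -0.0, -0.0, -0.0]
[-0.0, -0.0, -0.0, -0.0, -0.0, -0.0]
end [ 0.5006 -0.1207  0.2197] yaw 2.99 left mm [-0.6  0.7  0.3]
```

View pics/w17.png

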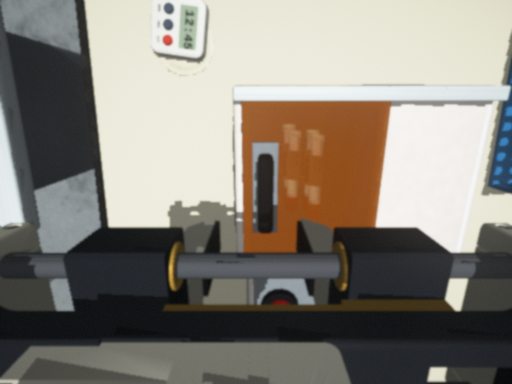

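View pics/s17c.png

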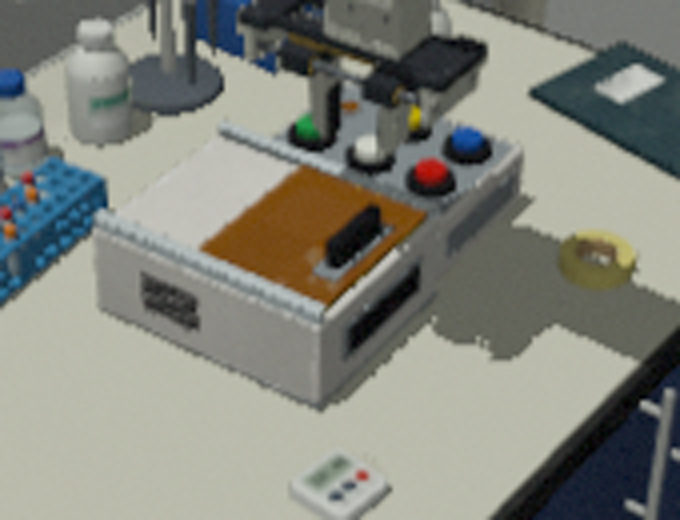

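Run:
```python
from h import *
np.set_printoptions(precision=4,suppress=True)
for n,pl,pe,pf in [('w2',(388,95),(387,130),(232,84)),('w17',(390,103),(388,130),(235,90))]:
    m=load(n); print(n,'plate back',px2w(m,*pl,.099)[:2],px2w(m,*pe,.099)[:2],'front corner',px2w(m,*pf,.105)[:2])
m=load('w2');print(px2w(m,257,187,.129),px2w(m,271.5,187,.129))
m=load('w17');print(px2w(m,257.5,187,.129),px2w(m,273,187,.129))
```

```text
w2 plate back [0.5891 0.0426] [0.5935 0.0124] front corner [0.4516 0.0448]
w17 plate back [0.5874 0.0429] [0.5899 0.0196] front corner [0.4504 0.0464]
[ 0.4767 -0.0386  0.129 ] [ 0.4891 -0.0381  0.129 ]
[ 0.474  -0.0322  0.129 ] [ 0.4873 -0.0315  0.129 ]
```

```bash
python3 g.py .577 -.191 .16 3 5 .05
```

```text
t 29.5 pos [ 0.4794 -0.0427  0.206 ] F [0.2  0.03 0.15] w 0.503
[0.16, 0.28, 0.08, 0.0, -0.0, 0.0]
[0.16, 0.28, 0.09, 0.0, -0.0, 0.0]
[0.17, 0.28, 0.08, 0.0, -0.0, 0.0]
[0.11, 0.18, 0.06, 0.0, -0.0, 0.0]
[-0.0, 0.0, 0.0, 0.0, -0.0, 0.0]
end [ 0.5774 -0.1909  0.1601] yaw 3.0 left mm [-0.4 -0.1 -0.1]
```

>>> play_rows:
  rows:
    - [0.16,0.28,0.08,0,0,0,1]
    - [0.16,0.28,0.09,0,0,0,1]
    - [0.17,0.28,0.08,0,0,0,1]
    - [0.11,0.15,0.06,0,0,0,1]
    - [0,0,0,0,0,0,1]

```text
clock: 30.0
position: [0.5808, -0.1845, 0.1575]
ee_rot: [-3.137, -0.1, -0.004]
force: [-0.8, 0.7, -0.2]
width: 0.116
```

```bash
python3 g.py .577 -.191 .1 3 5 .03
python3 - <<'E'
from h import *
snap('wrist','w18'); snap('scene','s18'); snap('top','t18')
s=cv2.imread('pics/s18.png');cv2.imwrite('pics/s18c.png',cv2.resize(s[130:230,220:350],None,fx=5,fy=5,interpolation=cv2.INTER_CUBIC))
E
```

```text
t 30.0 pos [ 0.5808 -0.1845  0.1575] F [-0.79  0.74 -0.24] w 0.116
[-0.02, 0.02, 0.2, -0.01, -0.0, 0.02]
[-0.01, 0.02, 0.18, 0.0, -0.0, 0.0]
[0.0, 0.0, 0.0, 0.0, -0.0, 0.0]
end [ 0.5768 -0.1908  0.1005] yaw 3.09 left mm [ 0.2 -0.2 -0.5]
```

View pics/w18.png

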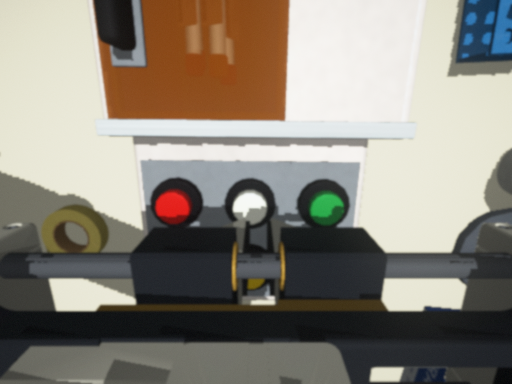

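View pics/s18c.png

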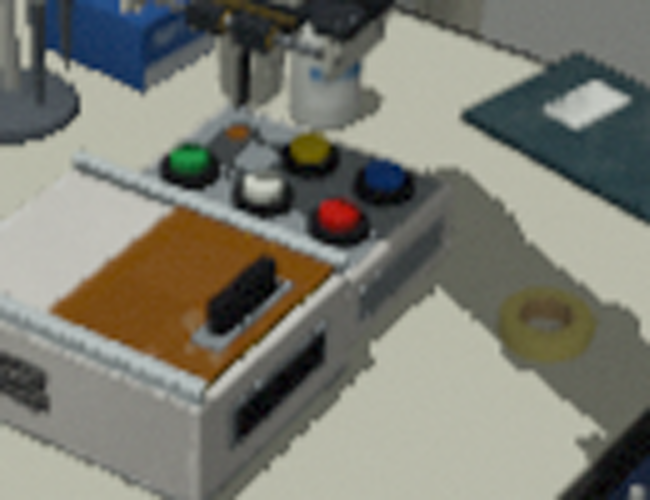

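```bash
python3 - <<'E'
from h import *
np.set_printoptions(precision=4,suppress=True)
m=load('w18')
for p in [(172,207),(250,208),(326,208)]: print(px2w(m,*p,.088)[:2])
E
python3 g.py .577 -.191 .1 3 5 .03
```

```text
[ 0.5077 -0.1954]
[ 0.5748 -0.1921]
[ 0.6402 -0.188 ]
t 30.15 pos [ 0.5796 -0.1806  0.1589] F [ 0.7   1.03 -0.22] w 0.017
[-0.01, 0.04, 0.2, -0.01, -0.01, 0.03]
[-0.01, 0.03, 0.19, -0.0, 0.0, -0.0]
[-0.0, -0.0, 0.0, -0.0, 0.0, -0.0]
end [ 0.5773 -0.1911  0.1003] yaw 2.97 left mm [-0.3  0.1 -0.3]
```

>>> play_rows:
  rows:
    - [-0.02,0.05,0.18,-0.01,-0.01,0.03,1]
    - [-0.01,0.02,0.14,0,0,0,1]
    - [0,0,0,0,0,0,1]

```text
clock: 30.45
position: [0.5756, -0.1865, 0.1115]
ee_rot: [-3.137, -0.088, -0.0]
force: [0.6, 1.3, 1.0]
width: 0.005
```

```bash
python3 g.py .5755 -.192 .092 3 5 .03
```

```text
t 30.45 pos [ 0.5756 -0.1865  0.1115] F [0.62 1.3  1.03] w 0.005
[-0.0, 0.04, 0.13, -0.01, -0.0, 0.01]
[-0.0, -0.0, -0.0, 0.0, -0.0, -0.0]
end [ 0.5759 -0.1924  0.0919] yaw 2.94 left mm [-0.4  0.4  0.1]
```

>>> play_rows:
  rows:
    - [0,0.03,0.1,0,0,0.01,1]
    - [0,0.01,0.03,0,0,0,1]
    - [0,0,0.03,0,0,0,1]

```text
clock: 30.75
position: [0.5772, -0.1903, 0.0891]
ee_rot: [-3.137, -0.085, -0.006]
force: [0.4, -1.7, 2.5]
width: 0.002
```

>>> play_rows:
  rows:
    - [0,0,0.03,0,0,0,1]
    - [0,0,0.03,0,0,0,1]

```text
clock: 30.95
position: [0.5777, -0.1906, 0.0847]
ee_rot: [-3.134, -0.085, -0.01]
force: [-24.4, 11.3, 74.7]
width: 0.003
```

>>> play_rows:
  rows:
    - [0,0,0,0,0,0,1]

```text
clock: 31.05
position: [0.5776, -0.1906, 0.0871]
ee_rot: [-3.133, -0.084, -0.012]
force: [-2.1, 0.2, 3.9]
width: 0.006
```

Run:
```python
from h import *
print(observe()['position'],observe()['force'])
snap('wrist','w19'); snap('scene','s19')
s=cv2.imread('pics/s19.png');cv2.imwrite('pics/s19c.png',cv2.resize(s[135:205,250:330],None,fx=8,fy=8,interpolation=cv2.INTER_CUBIC))
s=cv2.imread('pics/w19.png');cv2.imwrite('pics/w19c.png',cv2.resize(s[130:320,150:370],None,fx=3.5,fy=3.1,interpolation=cv2.INTER_CUBIC))
```

```text
[ 0.57756703 -0.19056214  0.08710609] [-2.13686873  0.22635798  3.91741059]
```

View pics/w19c.png

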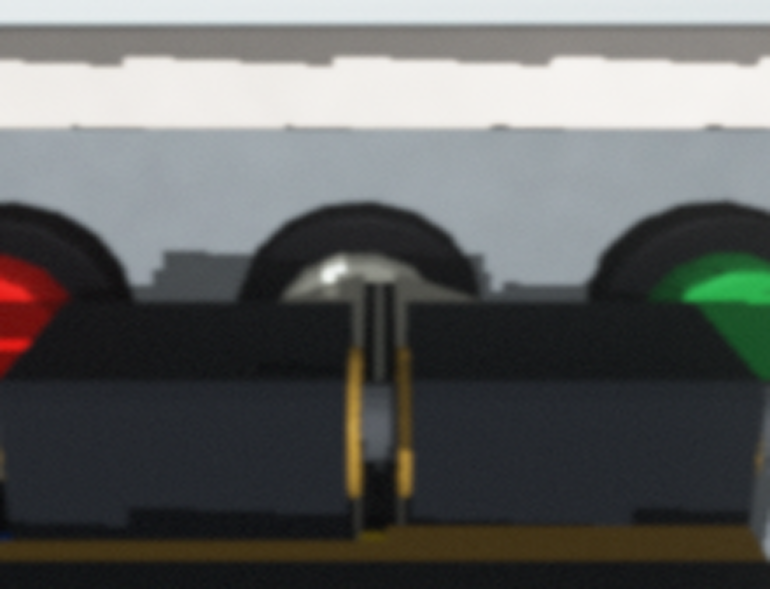

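View pics/s19c.png

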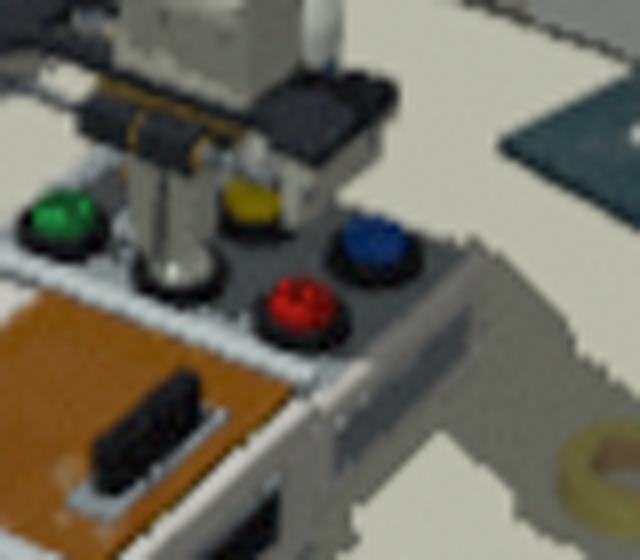

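>>> play_rows:
  rows:
    - [0,0,-0.015,0,0,0,1]

```text
clock: 31.25
position: [0.5781, -0.1908, 0.0892]
ee_rot: [-3.134, -0.084, -0.014]
force: [-1.7, -0.1, 3.7]
width: 0.009
```

>>> play_rows:
  rows:
    - [0,0,-0.01,0,0,0,1]

```text
clock: 31.35
position: [0.5782, -0.1908, 0.0912]
ee_rot: [-3.134, -0.084, -0.015]
force: [-0.8, -0.3, 1.3]
width: 0.007
```

>>> play_rows:
  rows:
    - [0,0,-0.01,0,0,0,1]

```text
clock: 31.45
position: [0.5783, -0.1908, 0.0929]
ee_rot: [-3.134, -0.084, -0.015]
force: [0.4, -0.0, -1.1]
width: 0.006
```

>>> play_rows:
  rows:
    - [0,0,-0.01,0,0,0,1]

```text
clock: 31.55
position: [0.5784, -0.1907, 0.0945]
ee_rot: [-3.134, -0.085, -0.015]
force: [0.0, -0.0, 0.4]
width: 0.003
```

>>> play_rows:
  rows:
    - [0,0,-0.2,0,0,0,1]
    - [-0.15,0.15,-0.05,0,0,0,1]
    - [-0.2,0.25,0,0.01,0,0,1]

```text
clock: 31.85
position: [0.5331, -0.2473, 0.1307]
ee_rot: [-3.125, -0.105, -0.015]
force: [0.5, -1.4, -0.3]
width: 0.003
```

```bash
python3 g.py .513 -.2605 .105 3 5 .03
```

```text
t 31.85 pos [ 0.5331 -0.2473  0.1307] F [ 0.46 -1.42 -0.34] w 0.003
[-0.12, 0.07, 0.14, -0.03, -0.02, 0.03]
[-0.02, 0.01, 0.03, 0.0, -0.0, -0.0]
[-0.0, 0.0, -0.0, 0.0, -0.0, -0.0]
end [ 0.5131 -0.2603  0.1049] yaw 2.99 left mm [-0.1 -0.2  0.1]
```

>>> play_rows:
  rows:
    - [-0.12,0.06,0.1,-0.03,-0.02,0.03,1]
    - [-0.02,0.01,0.04,0,0,0,1]
    - [0,0,0,0,0,0,1]

```text
clock: 32.15
position: [0.5093, -0.2655, 0.1103]
ee_rot: [3.137, 0.068, 0.002]
force: [0.6, 0.6, -0.1]
width: 0.007
```

```bash
python3 g.py .513 -.2605 .097 3 5 .03
python3 - <<'E'
from h import *
snap('wrist','w20'); snap('scene','s20')
s=cv2.imread('pics/s20.png');cv2.imwrite('pics/s20c.png',cv2.resize(s[135:205,250:330],None,fx=8,fy=8,interpolation=cv2.INTER_CUBIC))
E
```

```text
t 32.15 pos [ 0.5093 -0.2655  0.1103] F [ 0.56  0.63 -0.06] w 0.007
[0.03, -0.03, 0.09, 0.01, -0.0, -0.02]
[-0.0, -0.0, -0.0, -0.0, -0.0, 0.0]
end [ 0.5136 -0.2609  0.0968] yaw 3.07 left mm [-0.6  0.4  0.2]
```

View pics/w20.png

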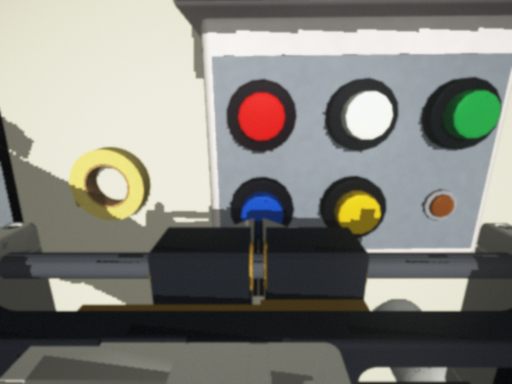

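View pics/s20c.png

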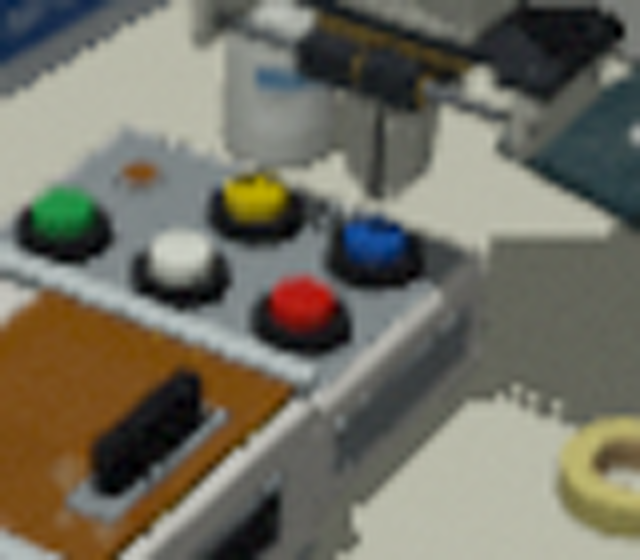

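```bash
python3 - <<'E'
from h import *
np.set_printoptions(precision=4,suppress=True)
m=load('w20')
for p in [(262,117),(369,115),(474,114),(359,212),(262,212)]: print(px2w(m,*p,.09)[:2])
E
python3 g.py .5125 -.2605 .098 3 5 .03
```

```text
[ 0.5089 -0.1956]
[ 0.5745 -0.1916]
[ 0.639  -0.1882]
[ 0.5776 -0.2552]
[ 0.5119 -0.258 ]
t 32.25 pos [ 0.5105 -0.2647  0.1107] F [-0.13 -0.64 -0.66] w 0.006
[0.01, -0.03, 0.08, 0.01, -0.0, -0.01]
[0.0, 0.0, 0.0, -0.0, -0.0, -0.0]
[0.0, 0.0, 0.0, -0.0, -0.0, -0.0]
[0.0, 0.0, 0.0, -0.0, -0.0, -0.0]
[0.0, 0.0, 0.0, -0.0, -0.0, -0.0]
end [ 0.5118 -0.2602  0.0987] yaw 2.89 left mm [ 0.7 -0.3 -0.7]
```

>>> play_rows:
  rows:
    - [0.01,-0.035,0.07,0.01,0,-0.01,1]
    - [0,0,0.03,0,0,0,1]
    - [0,0,0.03,0,0,0,1]

```text
clock: 32.55
position: [0.5153, -0.2565, 0.0905]
ee_rot: [-3.139, -0.088, -0.007]
force: [-0.7, -1.6, 2.5]
width: 0.002
```

>>> play_rows:
  rows:
    - [0,0,0.02,0,0,0,1]

```text
clock: 32.65
position: [0.5154, -0.2563, 0.087]
ee_rot: [-3.139, -0.09, -0.006]
force: [-2.7, -1.3, 3.8]
width: 0.002
```

>>> play_rows:
  rows:
    - [0,0,0.015,0,0,0,1]

```text
clock: 32.75
position: [0.5156, -0.2564, 0.0855]
ee_rot: [-3.138, -0.09, -0.007]
force: [-10.1, 6.0, 40.3]
width: 0.006
```

>>> play_rows:
  rows:
    - [0,0,0.012,0,0,0,1]

```text
clock: 32.85
position: [0.5157, -0.2565, 0.0856]
ee_rot: [-3.137, -0.089, -0.008]
force: [-11.8, 6.9, 37.5]
width: 0.005
```

>>> play_rows:
  rows:
    - [0,0,-0.05,0,0,0,1]
    - [0,0,-0.2,0,0,0,1]
    - [0.15,0,0,0,0,0,1]
    - [0.2,0,0,0,0,0,1]
    - [0,0,0,0,0,0,1]

```text
clock: 33.35
position: [0.5698, -0.2533, 0.1261]
ee_rot: [-3.136, -0.087, -0.012]
force: [0.1, -0.7, -0.2]
width: 0.008
```

```bash
python3 g.py .578 -.256 .1 3 5 .03
```

```text
t 33.35 pos [ 0.5698 -0.2533  0.1261] F [ 0.13 -0.73 -0.2 ] w 0.008
[0.05, 0.02, 0.17, -0.01, -0.02, 0.01]
[0.0, 0.0, 0.0, 0.0, 0.0, -0.0]
end [ 0.5776 -0.2557  0.1006] yaw 2.9 left mm [ 0.4 -0.3 -0.6]
```

>>> play_rows:
  rows:
    - [0.05,0.02,0.1,-0.01,-0.01,0.01,1]
    - [0,0,0.07,0,0,0,1]
    - [0,0,0,0,0,0,1]

```text
clock: 33.65
position: [0.5773, -0.2557, 0.0991]
ee_rot: [3.14, 0.081, 0.003]
force: [-1.2, -0.3, 0.1]
width: 0.006
```

```bash
python3 g.py .578 -.256 .095 3 5 .03
```

```text
t 33.65 pos [ 0.5773 -0.2557  0.0991] F [-1.17 -0.26  0.13] w 0.006
[0.0, 0.0, 0.03, 0.0, -0.0, -0.0]
[0.0, 0.0, -0.0, 0.0, -0.0, -0.0]
end [ 0.5773 -0.2557  0.0946] yaw 2.94 left mm [ 0.7 -0.3  0.4]
```

>>> play_rows:
  rows:
    - [0,0,0.03,0,0,0,1]
    - [0,0,0.03,0,0,0,1]
    - [0,0,0.02,0,0,0,1]

```text
clock: 33.95
position: [0.5763, -0.2558, 0.0872]
ee_rot: [-3.14, -0.079, -0.004]
force: [0.5, 0.7, 3.1]
width: -0.0
```

>>> play_rows:
  rows:
    - [0,0,0.015,0,0,0,1]

```text
clock: 34.05
position: [0.5765, -0.256, 0.0859]
ee_rot: [-3.14, -0.079, -0.006]
force: [-8.1, 5.2, 27.2]
width: 0.007
```

>>> play_rows:
  rows:
    - [0,0,0.012,0,0,0,1]

```text
clock: 34.15
position: [0.5765, -0.256, 0.0859]
ee_rot: [-3.139, -0.078, -0.007]
force: [-8.4, 5.8, 26.3]
width: 0.009
```

>>> play_rows:
  rows:
    - [0,0,-0.05,0,0,0,1]
    - [0,0,-0.2,0,0,0,1]
    - [-0.2,0,0,0,0,0,1]
    - [-0.2,0,0,0,0,0,1]
    - [0,0,0,0,0,0,1]

```text
clock: 34.65
position: [0.5149, -0.2601, 0.1259]
ee_rot: [-3.14, -0.078, -0.012]
force: [0.3, -0.5, -0.1]
width: 0.005
```

```bash
python3 g.py .5125 -.2595 .1 3 5 .03
```

```text
t 34.65 pos [ 0.5149 -0.2601  0.1259] F [ 0.31 -0.48 -0.06] w 0.005
[-0.02, -0.0, 0.17, 0.0, -0.01, -0.0]
[0.0, -0.0, 0.0, 0.0, -0.0, -0.0]
end [ 0.5121 -0.2603  0.1004] yaw 2.86 left mm [ 0.4  0.8 -0.4]
```

>>> play_rows:
  rows:
    - [-0.01,0,0.1,0,-0.01,0,1]
    - [0,0,0.07,0,0,0,1]
    - [0,0,0,0,0,0,1]

```text
clock: 34.95
position: [0.5145, -0.2598, 0.0985]
ee_rot: [-3.14, -0.079, -0.006]
force: [-0.7, 0.4, 0.3]
width: 0.003
```

>>> play_rows:
  rows:
    - [0,0,0.03,0,0,0,1]
    - [0,0,0.03,0,0,0,1]
    - [0,0,0.02,0,0,0,1]

```text
clock: 35.25
position: [0.5154, -0.2599, 0.0854]
ee_rot: [-3.14, -0.081, -0.004]
force: [-11.1, 6.4, 43.4]
width: 0.004
```

>>> play_rows:
  rows:
    - [0,0,0.015,0,0,0,1]

```text
clock: 35.35
position: [0.5155, -0.2599, 0.0853]
ee_rot: [-3.139, -0.08, -0.005]
force: [-14.1, 9.2, 52.2]
width: 0.005
```

Blue bottomed again. Lift and go to green (0.6395, −0.188).

>>> play_rows:
  rows:
    - [0,0,-0.05,0,0,0,1]
    - [0,0,-0.25,0,0,0,1]
    - [0.25,-0.12,0,0,0,0,1]
    - [0.25,-0.14,0,0,0,0,1]
    - [0.25,-0.14,0,0,0,0,1]

```text
clock: 35.85
position: [0.6243, -0.1995, 0.1352]
ee_rot: [3.141, 0.062, 0.009]
force: [0.4, -0.3, -0.4]
width: 0.01
```

```bash
python3 g.py .6395 -.188 .1 3 5 .03
```

```text
t 35.85 pos [ 0.6243 -0.1995  0.1352] F [ 0.36 -0.28 -0.37] w 0.01
[0.08, -0.05, 0.18, 0.0, -0.01, -0.03]
[0.02, -0.02, 0.06, 0.0, -0.0, 0.0]
[0.0, -0.0, -0.0, 0.0, -0.0, 0.0]
end [ 0.639  -0.1884  0.0993] yaw 3.11 left mm [0.5 0.4 0.7]
```

>>> play_rows:
  rows:
    - [0.08,-0.05,0.12,0,-0.01,-0.03,1]
    - [0.02,-0.02,0.08,0,0,0,1]
    - [0,0,0.02,0,0,0,1]

```text
clock: 36.15
position: [0.646, -0.1817, 0.1004]
ee_rot: [-3.139, -0.101, -0.007]
force: [-1.2, -0.8, 0.1]
width: 0.005
```

```bash
python3 g.py .6395 -.188 .096 3 5 .03
```

```text
t 36.15 pos [ 0.646  -0.1817  0.1004] F [-1.16 -0.84  0.15] w 0.005
[-0.05, 0.04, 0.03, -0.0, -0.01, 0.02]
[0.0, -0.0, -0.0, -0.0, 0.0, 0.0]
end [ 0.6389 -0.1881  0.0958] yaw 3.1 left mm [0.6 0.1 0.2]
```

>>> play_rows:
  rows:
    - [-0.04,0.04,0,0,0,0.02,1]
    - [0,0,0.01,0,0,0,1]

```text
clock: 36.35
position: [0.6377, -0.1905, 0.0984]
ee_rot: [-3.14, -0.079, -0.004]
force: [-0.8, -0.8, 0.8]
width: 0.002
```

```bash
python3 g.py .6395 -.188 .096 3 5 .03
```

```text
t 36.35 pos [ 0.6377 -0.1905  0.0984] F [-0.8  -0.78  0.83] w 0.002
[0.01, -0.02, 0.02, -0.0, -0.01, -0.0]
[0.0, 0.0, -0.0, -0.0, 0.0, -0.0]
end [ 0.639  -0.1875  0.0955] yaw 2.88 left mm [ 0.5 -0.5  0.5]
```

>>> play_rows:
  rows:
    - [0.01,-0.01,0.03,0,0,0,1]
    - [0,0,0.03,0,0,0,1]
    - [0,0,0.02,0,0,0,1]

```text
clock: 36.65
position: [0.6382, -0.1914, 0.0878]
ee_rot: [-3.141, -0.072, -0.008]
force: [-1.0, 2.0, 3.6]
width: 0.004
```

>>> play_rows:
  rows:
    - [0,0,0.015,0,0,0,1]

```text
clock: 36.75
position: [0.6383, -0.1914, 0.086]
ee_rot: [-3.14, -0.072, -0.009]
force: [-6.1, 3.6, 22.7]
width: 0.004
```

>>> play_rows:
  rows:
    - [0,0,0.013,0,0,0,1]

```text
clock: 36.85
position: [0.6384, -0.1915, 0.0858]
ee_rot: [-3.139, -0.072, -0.01]
force: [-10.5, 5.4, 30.0]
width: 0.004
```

>>> play_rows:
  rows:
    - [0,0,-0.05,0,0,0,1]
    - [0,0,-0.3,0,0,0,1]
    - [0,0,-0.3,0,0,0,1]
    - [-0.15,0,-0.2,0,0,0,1]
    - [0,0,0,0,0,0,1]

```text
clock: 37.35
position: [0.614, -0.1938, 0.2172]
ee_rot: [-3.141, -0.071, -0.008]
force: [0.2, 0.3, 0.4]
width: 0.001
```

>>> play_rows:
  rows:
    - [-0.1,0.33,-0.05,0,0,0,1]
    - [-0.1,0.33,0,0,0,0,1]
    - [-0.1,0.3,0,0,0,0,1]
    - [0,0,0,0,0,0,1]

```text
clock: 37.75
position: [0.578, -0.3357, 0.2225]
ee_rot: [-3.14, -0.082, -0.011]
force: [0.2, 0.1, 0.2]
width: 0.006
```

Run:
```python
from h import *
s=observe();print(s['clock'],s['position'],s['force'])
for n in ['wrist','scene','top']: snap(n,n+'Z')
s=cv2.imread('pics/sceneZ.png');cv2.imwrite('pics/sZc.png',cv2.resize(s[130:260,180:350],None,fx=4.4,fy=4.4,interpolation=cv2.INTER_CUBIC))
s=cv2.imread('pics/topZ.png');cv2.imwrite('pics/tZc.png',cv2.resize(s[105:265,95:355],None,fx=3,fy=3,interpolation=cv2.INTER_CUBIC))
```

```text
37.75 [ 0.57801244 -0.335744    0.22246271] [0.22985882 0.10773355 0.15827593]
```

View pics/sZc.png

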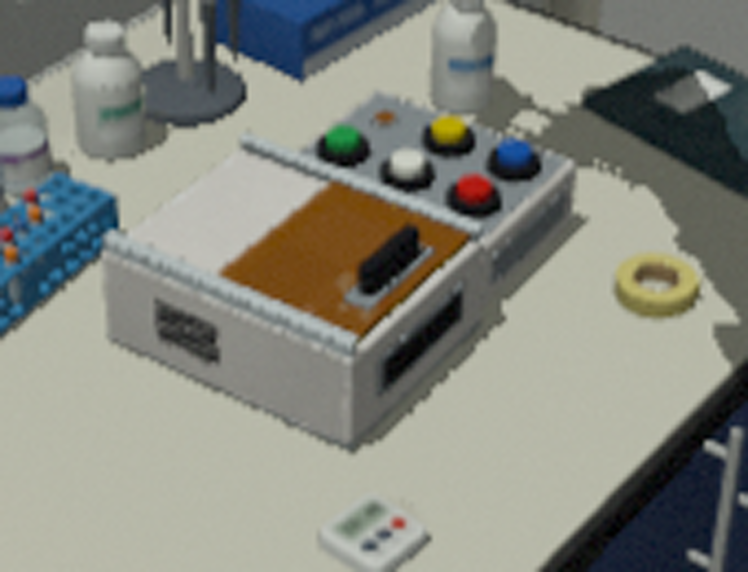

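View pics/tZc.png

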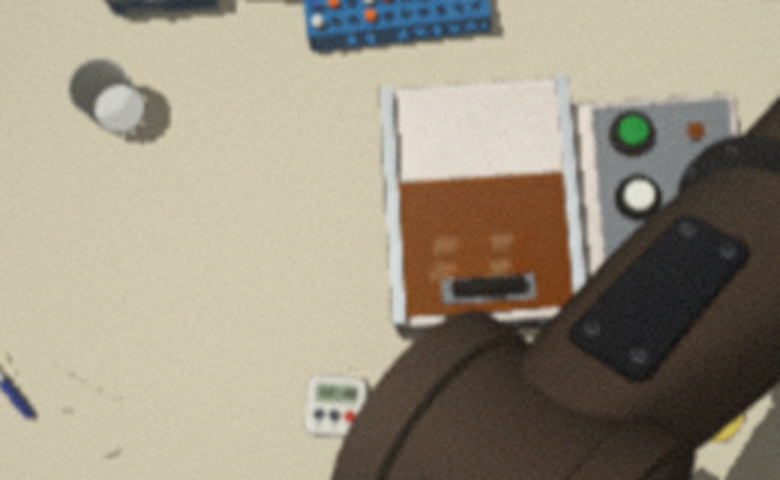

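```bash
python3 -c "
from cell import *
print(sign_off())"
```

```text
the job is handed in; nothing more can be done
None
```

The job is done and handed in at about 38 s of the 210 s allowed. I slid the shutter open, lowered all five tubes (four red caps, one orange) through the port, and slid the shutter shut to its stop. I then pressed white, blue, yellow, blue and green, each down to the bottom of its travel and released.

**What my last checks showed**
- **Tubes:** none were left on the worktop. After the last drop they lay piled in the chamber; the pictures showed the top layer clearly, not all five separately. The highest stack I could account for stays under 75 mm.
- **Shutter:** it shut against its stop at about 0.2 m/s. The push force rose to 9 N while the handle stopped moving. The camera put it 2–3 mm further shut than at the start.
- **Keys:** all five looked up, and red was never touched. Travel measured on white and blue was 6–7 mm.
- **Bystanders and arm:** beaker, bottle, timer and tape looked unmoved in the pictures. The arm ended clear of everything, with about 0 N on the tool.

**What went less well**
- **White key:** this press overshot its bottom stop, and the wrist force peaked at about 75 N against the 120 N limit. The other presses stayed between 27 and 52 N.
- **Key heights:** the keys first met the finger at about 92 mm by the measured height, against the 88 mm given. I went by the force rise instead.

I had no direct joint readings, so the shutter and key states come only from force, position and pictures.

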